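# Open the spin dryer and set out the parts baskets

### The job

Unscrew the fluted hub nut from the spin dryer's spindle - it has a left-hand thread, so it comes loose clockwise and must not be wrenched tighter - keep hold of it as it comes free, and stand it on the rubber mat. Then lift off the round retaining plate, lay it flat on the mat beside the nut, collar up, and set every parts basket upright on the slotted drain board to dry. Leave the loupe, the small bottle and the pressing die where they are.

Things in the scene. Friction and masses are not known exactly. Their poses are not given: they have to be found in the camera images.
- dryer: Spin dryer, fixed: round grey housing 190 mm across with an aluminium deck 46 mm above the table. Origin on the spindle axis at table level, z up. Four pockets (rims 5 mm high) 58 mm from the axis, at 45, 135, 225 and 315 degrees from its x axis, hold the baskets; some may be empty. Deck and spindle do not turn.
- spindle_end (a point): Centre of the spindle's top end, 142 mm above the table. Upright steel stem, 32 mm over its round left-hand thread (pitch 10 mm). Its wider shoulder (44 mm across), 58 mm below this point, carries the retaining plate.
- nut_center (a point): Centre of the black fluted hub nut: round knob 53 mm across, 34 mm high, 34 mm through bore, z up. At the start fully home, centre 127 mm above the table. LEFT-HAND thread: clockwise from above it loosens and rises 10 mm a turn (up to 1 rad of play); free after two full turns (20 mm up). Anticlockwise it jams on the plate. Turns easily, stays where left. 0.1 to 0.16 kg.
- plate_collar (a point): Point on the axis of the aluminium retaining plate, half-way up its collar, 15 mm above its underside; z up, collar side. Disc 120 mm across, 4 mm thick; collar on top 46 mm across, 22 mm high, bore 35 mm, loose on the spindle. The nut sits on the collar and holds it down. Nut off, the spindle end stands 32 mm above the collar; raise the plate over 60 mm to clear it. 0.2 kg.
- basket_1_center (a point): Centre (half-way up) of parts basket 1: round steel wire basket with lid, 54 mm across, 34 mm high (plus a flat 2 mm boss on the lid), z up, about 0.1 kg; all alike. At the start in a dryer pocket under the retaining plate, underside 46 mm above the table; or absent.
- basket_2_center (a point): Centre (half-way up) of parts basket 2: round steel wire basket with lid, 54 mm across, 34 mm high (plus a flat 2 mm boss on the lid), z up, about 0.1 kg; all alike. At the start in a dryer pocket under the retaining plate, underside 46 mm above the table; or absent.
- basket_3_center (a point): Centre (half-way up) of parts basket 3: round steel wire basket with lid, 54 mm across, 34 mm high (plus a flat 2 mm boss on the lid), z up, about 0.1 kg; all alike. At the start in a dryer pocket under the retaining plate, underside 46 mm above the table; or absent.
- basket_4_center (a point): Centre (half-way up) of parts basket 4: round steel wire basket with lid, 54 mm across, 34 mm high (plus a flat 2 mm boss on the lid), z up, about 0.1 kg; all alike. At the start in a dryer pocket under the retaining plate, underside 46 mm above the table; or absent.
- mat: Flat grey rubber mat fixed to the table, 150 mm along its x, 250 mm along its y, 3 mm thick; origin at the centre of its underside, z up. The nut and the plate go on it.
- drain_board: Flat steel drain board with dark slots, fixed to the table, 120 mm along its x, 250 mm along its y, no rim; origin at its centre at table level, z up; its upper face is 8 mm above the table. Room for four baskets in a row along its y. Mat and board may be either way round: one nearer the robot, one farther.
- loupe: Black eye loupe, 35 mm across, 39 mm high, standing loose on the table; origin at the centre of its foot. Leave alone.
- die: Round white pressing die, 42 mm in diameter, 12 mm high, loose; origin at the centre of its underside. Leave alone.
- oil_bottle: Small black and white dosing bottle, 23 mm in diameter, 75 mm high, standing loose; origin at the centre of its foot. Leave alone.

How it is judged:
By the outcome, as a careful person would: the job done as asked, in the order asked, and still so for the second after the job is handed in, with the robot touching nothing.
Of basket_1, basket_2, basket_3, basket_4 only 2 to 4 are there at a start; the rules pass over those that are not, and their reading is None.
At some moment in a run one of basket_1, basket_2, basket_3, basket_4 may be knocked a few centimetres aside while the robot is not near it.
It also fails if it takes over 210 s, if anything falls off the work surface, if the arm or the gripper's body presses on something with over 40 N, if the wrist force passes 120 N, or if a joint passes its speed limit or range.

### The arm

A 6-joint arm with a two-finger parallel gripper is mounted at the origin on a cart in front of the work surface, level with it; the furniture and walls round the work are solid. World frame = base frame: x ahead of the robot, y to its left, z up, the work surface at z = 0. Lengths are in m, angles in rad, forces in N, time in s.
With the tool pointing down it reaches from about 0.375 to 0.9 m from the base axis. Payload 3.1 kg.
Tool frame: the origin (TCP) lies midway between the tips of the shut fingers; the grasp point (between the pads) lies 19 mm behind it (manip.pinch_z is the distance from the TCP to the grasp point, in m); z points along the fingers, y is the line along which they close (so a half turn about z gives the same grasp; the last joint's range is limited). The gripper opens to 85 mm and grips with 20 to 120 N. Pads are 22 mm wide; open, the fingers measure 114 mm over their backs; the gripper's body (76 mm by 85 mm) begins 54 mm behind the grasp point. The pads swing forward as they close: fully open they stand 13 mm farther back than shut.
Start: joints at [0.967, 0.527, 1.433, -0, 1.181, -0.178], TCP at [0.258, 0.569, 0.231] pointing down, gripper open.
Joint ranges: [-3.08, 3.08], [-0.75, 2.2], [0.22, 2.44], [-1.43, 4.57], [0, 2.65], [-2.85, 2.85]. Speed limits (rad/s): [2.79, 2.79, 3.14, 3.14, 3.14, 3.14].

### API

Orientations are given as a unit quaternion [w, x, y, z].
In Python, from bench import manip, cams, order gives the robot as it stands.
- The arm moves only by the tool play_rows, never from a script. Its argument "motion" is text: rows parted by semicolons, each of 6 numbers parted by spaces: the shift along the tool's x, y, z as a fraction of full scale, then the turn, a rotation vector about the tool's x, y, z as a fraction of full scale. A call has 1 to 5 rows; each row shifts and turns the commanded pose from where the row before left it, along the tool's axes as they then stand; what a row does not reach is not made up. Full scale, the value 1, is 25 mm for a shift and 5 degrees for a turn. A row lasts 1/12 s, in which the tool goes at most 41.7 mm and 7.16 degrees, less where a joint would pass 70% of its speed; a pose out of reach is approached as far as the arm can. A call with a number of a shift or a turn outside -1 to 1 is refused whole. A call with a gripper value outside its range is refused whole. "jaw" is the opening, from -1 (shut) to 1 (fully open), set as the call begins (left out, the last holds). The fingers move at their own pace and stop on an object; "grip_force" is the grip in N (left out, the last holds). Time passes only in rows, so rows that do not move let the fingers close. It gives the time, the measured TCP pose, the force, the opening and the grip force at its end, in the units of the state.
- manip.state(): the state, without advancing time (a new reading comes with each control period).
- cams.snapshot(name): name is "side" or "top" or "wrist"; returns the picture (480x640x3 uint8, blue, green, red); there is no depth.
- cams.get_calibration(name): a dict with "camera_matrix" (3x3 intrinsics, pixels), "k1" (the pictures are not rectified: a ray, as slopes to the right and down, at radius r is drawn at 1 + k1 r^2 times it, then the intrinsics apply), "T" (4x4, takes a point from camera to world coordinates); the wrist camera has in their place "hand_eye" (4x4, takes a point from camera to tool coordinates, whose origin is the TCP and whose axes are the flange's). Camera axes: x right, y up, looking along -z (the intrinsics and any distortion apply to the point x, -y, -z); pixel columns grow to the right and rows downward; lengths in m; the calibration is good to about 2 mm. A picture is of the moment at which its call begins: read the wrist's pose just before it. get_calibration takes no time and is no camera call.
- order.finish_job(): hands the job in; it is judged then, once.
The state is a dict: "time": time; "joints": joint angles; "qd": joint speeds; "joint_torque": joint torques, N m; "tcp_pos": TCP position; "tcp_rot": TCP orientation; "wrist_force": force on the tool from outside, world axes, zero at the start; "torque": the same for the moment, N m; "width": finger opening in m; "gripper_force": force on a finger pad.
Only numpy, scipy, OpenCV 4.12 (cv2) and the standard library are available. Lean on these libraries where they do the work, as an engineer would, in place of code of your own. Each camera call takes 0.05 s, during which the arm holds its last target. There are 200 camera calls.

## Working session

There is one attempt and no reset: what is moved stays moved. The work goes in short steps, Python scripts to look and compute and a tool call to move; the robot and the scene stay as the last step left them, time stands still between calls to the robot, and variables do not carry over. Pictures are saved under pics/ and viewed, at most 14 in all, crops included, and the job is handed in when it is done.

Besides the shell and the picture viewer there is one more tool, called after ">>>" as name(argument=value, ...) on one line, values as JSON. play_rows: Moves the arm, as the interface text tells. Shift numbers are shares of 25 mm and turn numbers shares of 5 degrees, none past 1 either way. Its arguments: {"type":"object","properties":{"motion":{"type":"string"},"jaw":{"type":"number"},"grip_force":{"type":"number"}},"required":["motion"]}

```bash
ls; mkdir -p pics; cat > h.py <<'E'
import numpy as np, cv2
from scipy.spatial.transform import Rotation as R
from bench import manip, cams, order
def pose():
    s=manip.state(); q=s["tcp_rot"]; T=np.eye(4); T[:3,:3]=R.from_quat([q[1],q[2],q[3],q[0]]).as_matrix(); T[:3,3]=s["tcp_pos"]; return T
def snap(n,f=None):
    T=pose(); im=cams.snapshot(n); c=cams.get_calibration(n)
    c["T"]=np.array(c["T"]) if n!="wrist" else T@np.array(c["hand_eye"])
    if f: cv2.imwrite("pics/"+f,im)
    return im,c
def ray(c,u,v):
    K=np.array(c["camera_matrix"]); k=c["k1"]
    d=np.array([(u-K[0,2])/K[0,0],(v-K[1,2])/K[1,1]]); p=d.copy()
    for _ in range(20): p=d/(1+k*(p@p))
    T=c["T"]; w=T[:3,:3]@np.array([p[0],-p[1],-1]); return T[:3,3],w
def onz(c,u,v,z):
    o,w=ray(c,u,v); return o+w*(z-o[2])/w[2]
def proj(c,P):
    T=c["T"]; q=T[:3,:3].T@(np.array(P)-T[:3,3]); p=np.array([q[0],-q[1]])/-q[2]; p=p*(1+c["k1"]*(p@p)); K=np.array(c["camera_matrix"])
    return np.array([K[0,0]*p[0]+K[0,2],K[1,1]*p[1]+K[1,2]])
def mv(dx,dy,dz,deg=0):
    "world shift -> tool fractions"
    T=pose(); t=T[:3,:3].T@np.array([dx,dy,dz])/0.025; return np.round(t,3)
E
python3 - <<'E'
from h import *
for n in("top","side","wrist"):
    im,c=snap(n,n+"0.png"); print(n,np.round(c["T"],3).tolist(),np.round(c["camera_matrix"],1).tolist(),c["k1"])
print(manip.state(), manip.pinch_z); print(np.round(pose(),3))
E
```

```text
pics
top [[-0.003, 0.991, -0.13, 0.417], [-1.0, -0.003, 0.001, -0.045], [0.001, 0.13, 0.991, 1.291], [0.0, 0.0, 0.0, 1.0]] [[608.3, 0.0, 316.7], [0.0, 608.3, 237.6], [0.0, 0.0, 1.0]] 0.04282674504348357
side [[-1.0, -0.022, 0.022, 0.582], [0.029, -0.478, 0.878, 0.729], [-0.009, 0.878, 0.478, 0.541], [0.0, 0.0, 0.0, 1.0]] [[496.7, 0.0, 321.2], [0.0, 496.7, 235.5], [0.0, 0.0, 1.0]] -0.11650874516406057
wrist [[0.412, -0.864, -0.288, 0.184], [0.911, 0.39, 0.133, 0.603], [-0.002, -0.317, 0.948, 0.373], [0.0, 0.0, 0.0, 1.0]] [[356.4, 0.0, 320.3], [0.0, 356.4, 237.8], [0.0, 0.0, 1.0]] -0.017709455255563746
{'time': 0.15, 'joints': array([ 9.66507655e-01,  5.28235392e-01,  1.43361432e+00,  1.65974310e-05,
        1.18139927e+00, -1.78459816e-01]), 'qd': array([-0.00062599, -0.00251005, -0.0041308 , -0.00015379,  0.00144207,
       -0.00022081]), 'joint_torque': array([ 3.85086923e-05, -4.42743874e+01, -1.78276134e+01, -2.55002078e-04,
        5.56988292e-03, -7.32258457e-06]), 'tcp_pos': array([0.25780152, 0.56875089, 0.23056699]), 'tcp_rot': array([-3.23003867e-04,  2.11312424e-01,  9.77418218e-01, -7.62612057e-04]), 'wrist_force': array([-0.93773672, -0.80553965, -0.36456094]), 'torque': array([-0.00618071, -0.07615886,  0.00304145]), 'gripper_force': 0.0, 'width': 0.08520793168786472} 0.0187
[[-0.911  0.413 -0.001  0.258]
 [ 0.413  0.911 -0.001  0.569]
 [ 0.    -0.002 -1.     0.231]
 [ 0.     0.     0.     1.   ]]
```

View pics/top0.png

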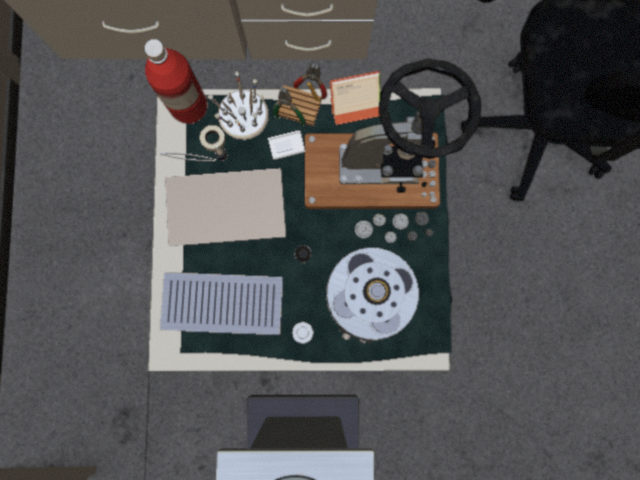

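View pics/side0.png

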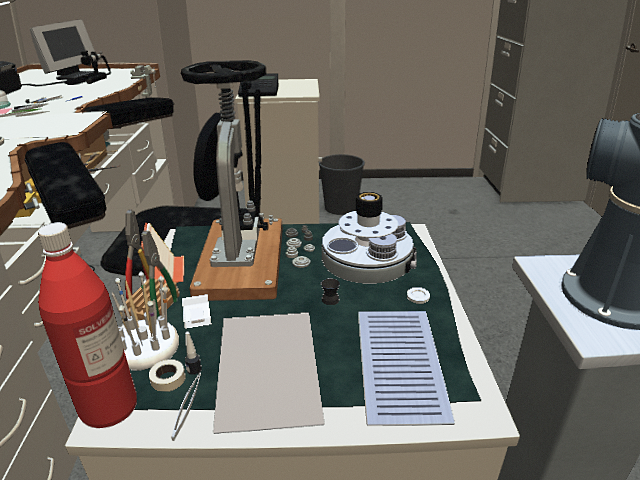

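The top view shows the dryer at (373,292), the board at (222,303) nearest the robot, the mat at (225,207), the loupe at (303,253), the die at (303,332) and the bottle at about (219,155). The side view shows at least two baskets, at (382,246) and (397,227), with the nut at (369,203). I'll zoom in and measure.

```bash
python3 - <<'E'
from h import *
t,ct=snap("top"); s,cs=snap("side")
a=cv2.resize(t[240:345,320:425],(525,525),interpolation=3)[:, :390]
a=cv2.resize(t[240:345,320:425],(400,400),interpolation=3); b=cv2.resize(s[185:290,316:421],(400,400),interpolation=3)
cv2.imwrite("pics/z.png",np.hstack([a,b]))
g=cv2.cvtColor(t,cv2.COLOR_BGR2GRAY); hsv=cv2.cvtColor(t,cv2.COLOR_BGR2HSV)
# deck: bright blob
m=(g>120).astype(np.uint8); m[:, :320]=0;m[:245]=0;m[345:]=0;m[:,425:]=0
cs_=cv2.findContours(m,0,2)[0]; k=max(cs_,key=cv2.contourArea); (x,y),r=cv2.minEnclosingCircle(k); print("deck",x,y,r,onz(ct,x,y,.046), (onz(ct,x+r,y,.046)-onz(ct,x-r,y,.046)))
# rectangles
for nm,(x0,y0,x1,y1),z in(("mat",(155,160,295,250),.003),("board",(155,265,295,340),.008),("die",(285,315,325,350),.012)):
    sub=g[y0:y1,x0:x1]; k=(sub>90).astype(np.uint8)
    if nm=="mat": k=((hsv[y0:y1,x0:x1,2]>120)&(hsv[y0:y1,x0:x1,2]<202)).astype(np.uint8)
    if nm=="board": k=((hsv[y0:y1,x0:x1,1]>35)&(hsv[y0:y1,x0:x1,0]>100)&(hsv[y0:y1,x0:x1,0]<130)).astype(np.uint8); k=cv2.morphologyEx(k,3,np.ones((5,5)))
    if nm!="die": k=cv2.morphologyEx(k,2,np.ones((5,5)))
    c=max(cv2.findContours(k,0,2)[0],key=cv2.contourArea); rc=cv2.minAreaRect(c); bx=cv2.boxPoints(rc)+[x0,y0]
    P=[onz(ct,*p,z)[:2] for p in bx]; ctr=np.mean(P,0); print(nm,np.round(ctr,3),[np.round(np.linalg.norm(P[i]-P[i-1]),3) for i in range(2)],np.round(P,3).tolist())
c=((g<60)).astype(np.uint8)
print("mat pix",hsv[205,225],"wood",hsv[300,165],"board",hsv[280,164], "cloth",hsv[340,220])
print("loupe",onz(ct,303,253,.039)); print("bottle side",onz(cs,194,374,0),"top",onz(ct,219,155,.075))
E
```

```text
deck 372.4630432128906 293.2186584472656 46.22285842895508 [ 0.46632193 -0.15950407  0.046     ] [-0.00048981 -0.18835588  0.        ]
mat [0.66  0.162] [np.float64(0.194), np.float64(0.279)] [[0.757, 0.303], [0.757, 0.024], [0.562, 0.024], [0.563, 0.297]]
board [0.448 0.153] [np.float64(0.247), np.float64(0.124)] [[0.392, 0.278], [0.516, 0.277], [0.505, 0.026], [0.381, 0.031]]
die [ 0.387 -0.016] [np.float64(0.043), np.float64(0.044)] [[0.409, 0.006], [0.408, -0.038], [0.365, -0.038], [0.366, 0.006]]
mat pix [ 11  20 176] wood [114  38 176] board [113  33 170] cloth [ 93 107  43]
loupe [ 0.54994943 -0.01771987  0.039     ]
bottle side [0.76523446 0.16899934 0.        ] top [0.74865091 0.15351457 0.075     ]
```

View pics/z.png

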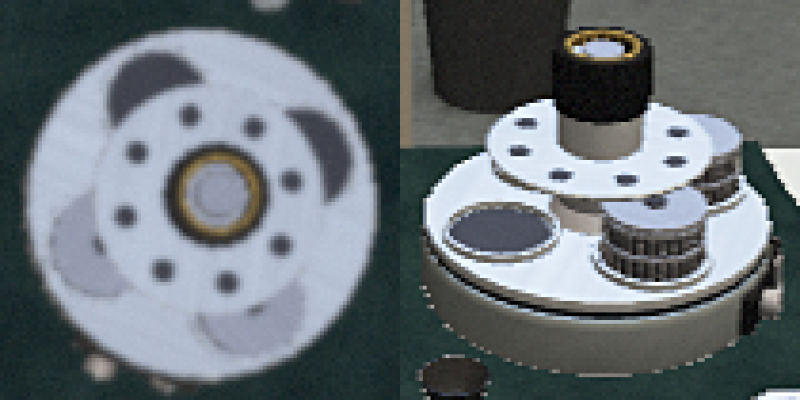

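The crop shows two baskets (left-lower and bottom pockets in the top view). The two upper pockets are dark and empty. The nut centre is at about pixel (376.7,291.2). I'll move towards the dryer now and refine from there with the wrist camera.

>>> play_rows(motion="-0.98 -1 0 0 0 0; -0.98 -1 0 0 0 0; -0.98 -1 0 0 0 0; -0.98 -1 0 0 0 0; -0.98 -1 0 0 0 0", jaw=1)

```text
time: 0.67
tcp_pos: [0.3182, 0.4033, 0.2313]
tcp_rot: [0.0, 0.211, 0.978, -0.0]
wrist_force: [0.2, -0.5, 0.4]
width: 0.0851
gripper_force: 0.0
```

>>> play_rows(motion="-0.98 -1 0 0 0 0; -0.98 -1 0 0 0 0; -0.98 -1 0 0 0 0; -0.98 -1 0 0 0 0; -0.98 -1 0 0 0 0")

```text
time: 1.08
tcp_pos: [0.3782, 0.2388, 0.2315]
tcp_rot: [0.0, 0.211, 0.977, 0.0]
wrist_force: [1.0, 0.1, -0.6]
width: 0.0854
gripper_force: 0.0
```

>>> play_rows(motion="-0.98 -1 0 0 0 0; -0.98 -1 0 0 0 0; -0.98 -1 0 0 0 0; -0.98 -1 0 0 0 0; -0.98 -1 0 0 0 0")

```text
time: 1.5
tcp_pos: [0.4382, 0.0742, 0.2315]
tcp_rot: [0.0, 0.211, 0.977, 0.0]
wrist_force: [0.1, 0.8, 0.8]
width: 0.0853
gripper_force: 0.0
```

>>> play_rows(motion="-0.98 -1 0 0 0 0; -0.98 -1 0 0 0 0; -0.98 -1 0 0 0 0; -0.98 -1 0 0 0 0; 0 -1 0 0 0 0")

```text
time: 1.92
tcp_pos: [0.4801, -0.0827, 0.2319]
tcp_rot: [0.004, 0.212, 0.977, -0.001]
wrist_force: [0.2, -1.1, -0.5]
width: 0.0852
gripper_force: 0.0
```

>>> play_rows(motion="0 -1 0 0 0 0; 0 -1 0 0 0 0; 0 0 0 0 0 0; 0 0 0 0 0 0")

```text
time: 2.25
tcp_pos: [0.4546, -0.1248, 0.2313]
tcp_rot: [0.0, 0.213, 0.977, 0.0]
wrist_force: [-0.4, 0.3, 0.5]
width: 0.0856
gripper_force: 0.0
```

```bash
python3 - <<'E'
from h import *
print(np.round(pose(),4).tolist(),manip.state()["joints"],manip.state()["time"])
w,cw=snap("wrist","w1.png")
t,ct=snap("top")
print("nut guess top",onz(ct,376.7,291.2,.144))
print("mat",[np.round(onz(ct,*p,.003)[:2],3).tolist() for p in((165,176),(281,169),(286,237),(169,246))])
P=onz(ct,376.7,291.2,.144); print("proj in wrist",proj(cw,P))
E
```

```text
[[-0.9095, 0.4158, 0.0002, 0.4546], [0.4158, 0.9095, 0.0003, -0.1248], [-0.0001, 0.0003, -1.0, 0.2313], [0.0, 0.0, 0.0, 1.0]] [-5.05852333e-01  3.21919057e-01  1.80599827e+00  3.69293653e-04
  1.01364536e+00 -1.64807653e+00] 2.25
nut guess top [ 0.4662357  -0.15847923  0.144     ]
mat [[0.722, 0.281], [0.737, 0.031], [0.588, 0.019], [0.57, 0.268]]
proj in wrist [282.24058271 276.33757717]
```

View pics/w1.png

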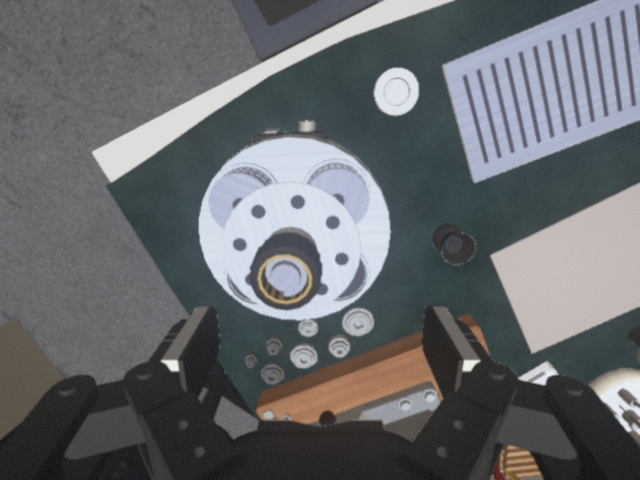

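The wrist view shows the dryer with two baskets at (243,192) and (337,190), toward the robot. The gold nut ring is at about (286,278). I'll refine on colour masks.

```bash
cat >> h.py <<'E'
def gold(im,box):
    h=cv2.cvtColor(im,cv2.COLOR_BGR2HSV); m=((h[...,0]>10)&(h[...,0]<32)&(h[...,1]>90)&(h[...,2]>70)).astype(np.uint8)
    k=np.zeros_like(m); x0,y0,x1,y1=box; k[y0:y1,x0:x1]=m[y0:y1,x0:x1]; p=cv2.findNonZero(k); return cv2.fitEllipse(cv2.convexHull(p)),len(p)
E
python3 - <<'E'
from h import *
w=cv2.imread("pics/w1.png"); c=cams.get_calibration("wrist"); c["T"]=pose()@np.array(c["hand_eye"])
e,n=gold(w,(240,235,330,315)); print(e,n,onz(c,*e[0],.144),onz(c,*e[0],.142))
t,ct=snap("top"); e,n=gold(t,(355,270,400,315)); print(e,n,onz(ct,*e[0],.144))
# deck in wrist
g=cv2.cvtColor(w,cv2.COLOR_BGR2GRAY); m=(g>110).astype(np.uint8); m[:,:190]=0; m[:,395:]=0;m[:135]=0;m[322:]=0
k=max(cv2.findContours(m,0,2)[0],key=cv2.contourArea); k=cv2.convexHull(k)[:,0]
P=np.array([onz(c,*p,.046)[:2] for p in k]); A=np.c_[2*P,np.ones(len(P))]; s=np.linalg.lstsq(A,(P**2).sum(1),rcond=None)[0]; print("deck",s[:2],np.sqrt(s[2]+s[:2]@s[:2]))
print("lids",onz(c,243,192,.08),onz(c,337,190,.08))
E
```

```text
((284.3283386230469, 278.9880676269531), (47.589298248291016, 52.86907958984375), 100.62611389160156) 277 [ 0.46917489 -0.15662601  0.144     ] [ 0.46993744 -0.15721378  0.142     ]Traceback (most recent call last):
  File "<stdin>", line 4, in <module>
  File "h.py", line 26, in gold
    k=np.zeros_like(m); x0,y0,x1,y1=box; k[y0:y1,x0:x1]=m[y0:y1,x0:x1]; p=cv2.findNonZero(k); return cv2.fitEllipse(cv2.convexHull(p)),len(p)
                                                                                                                    ~~~~~~~~~~~~~~^^^
cv2.error: OpenCV(4.12.0) /io/opencv/modules/imgproc/src/convhull.cpp:143: error: (-215:Assertion failed) total >= 0 && (depth == CV_32F || depth == CV_32S) in function 'convexHull'
```

>>> play_rows(motion="-0.51 -0.5 0 0 0 0; -0.51 -0.49 0 0 0 0; 0 0 0 0 0 -1; 0 0 0 0 0 -1; 0 0 0 0 0 -1")

```text
time: 2.82
tcp_pos: [0.469, -0.1575, 0.2313]
tcp_rot: [0.0, 0.079, 0.997, -0.0]
wrist_force: [-1.2, 0.2, -0.5]
width: 0.0855
gripper_force: 0.0
```

>>> play_rows(motion="0 0 0 0 0 -1; 0 0 0 0 0 -1; 0 0 0 0 0 -1; 0 0 0 0 0 -1; 0 0 0 0 0 -1")

```text
time: 3.23
tcp_pos: [0.4689, -0.1571, 0.2314]
tcp_rot: [0.0, -0.139, 0.99, -0.0]
wrist_force: [-0.2, -0.5, 0.1]
width: 0.0853
gripper_force: 0.0
```

>>> play_rows(motion="0 0 0 0 0 -1; 0 0 0 0 0 -1; 0 0 0 0 0 -1; 0 0 0 0 0 0; 0 0 0 0 0 0")

```text
time: 3.65
tcp_pos: [0.4686, -0.157, 0.2313]
tcp_rot: [0.0, -0.263, 0.965, -0.0]
wrist_force: [-0.2, 0.7, 0.1]
width: 0.0858
gripper_force: 0.0
```

```bash
python3 - <<'E'
from h import *
print(np.round(pose(),4).tolist(),manip.state()["joints"])
w,c=snap("wrist","w2.png"); u,v=proj(c,[.4675,-.158,.144]); print(u,v)
u,v=int(u),int(v); e,n=gold(w,(u-45,v-45,u+45,v+45)); print(e,n,onz(c,*e[0],.144))
E
```

```text
[[-0.8613, -0.5082, 0.0005, 0.4686], [-0.5082, 0.8613, -0.0003, -0.157], [-0.0003, -0.0006, -1.0, 0.2313], [0.0, 0.0, 0.0, 1.0]] [-5.49890106e-01  3.52158050e-01  1.75439590e+00 -4.01562468e-05
  1.03443411e+00 -2.65370911e+00]
319.5224936023559 240.77886561491013
((318.49053955078125, 241.7744598388672), (51.21767807006836, 54.46492004394531), 94.49432373046875) 277 [ 0.46847807 -0.15824109  0.144     ]
```

>>> play_rows(motion="0.04 -0.02 0.95 0 0 0; 0 0 0.95 0 0 0; 0 0 0.95 0 0 0; 0 0 0.95 0 0 0; 0 0 0.95 0 0 0")

```text
time: 4.12
tcp_pos: [0.4678, -0.1582, 0.1117]
tcp_rot: [0.0, -0.263, 0.965, -0.0]
wrist_force: [0.8, 0.3, 1.3]
width: 0.0856
gripper_force: 0.0
```

>>> play_rows(motion="0 0 0 0 0 0; 0 0 0 0 0 0; 0 0 0 0 0 0; 0 0 0 0 0 0; 0 0 0 0 0 0", jaw=-1, grip_force=25)

```text
time: 4.53
tcp_pos: [0.4681, -0.1585, 0.1139]
tcp_rot: [0.001, -0.264, 0.965, -0.001]
wrist_force: [0.6, 0.2, -1.5]
width: 0.0495
gripper_force: 26.1
```

>>> play_rows(motion="0 0 0 0 0 0; 0 0 0 0 0 0; 0 0 0 0 0 0; 0 0 0 0 0 0; 0 0 0 0 0 0")

```text
time: 4.95
tcp_pos: [0.4679, -0.1583, 0.1136]
tcp_rot: [0.001, -0.264, 0.965, -0.001]
wrist_force: [0.2, 1.4, 5.5]
width: 0.0496
gripper_force: 26.8
```

```bash
python3 - <<'E'
from h import *
s=manip.state(); print(np.round(pose(),4).tolist(),s["joints"],s["wrist_force"],s["torque"],s["width"],s["gripper_force"])
E
```

```text
[[-0.8607, -0.509, 0.0018, 0.4679], [-0.509, 0.8607, -0.001, -0.1583], [-0.001, -0.0018, -1.0, 0.1136], [0.0, 0.0, 0.0, 1.0]] [-5.52954333e-01  5.42362583e-01  1.86648156e+00  1.20366072e-04
  7.30644501e-01 -2.65791111e+00] [0.15731396 1.39294668 5.4530565 ] [0.1102199  0.11572926 0.03923472] 0.04958354309191491 26.803310145623982
```

>>> play_rows(motion="0 0 -0.006 0 0 1; 0 0 -0.006 0 0 1; 0 0 -0.006 0 0 1; 0 0 -0.006 0 0 1; 0 0 -0.006 0 0 1", grip_force=45)

```text
time: 5.37
tcp_pos: [0.4676, -0.1582, 0.1138]
tcp_rot: [0.0, -0.047, 0.999, -0.0]
wrist_force: [0.5, -0.4, -0.3]
width: 0.0489
gripper_force: 46.3
```

>>> play_rows(motion="0 0 -0.006 0 0 1; 0 0 -0.006 0 0 1; 0 0 -0.006 0 0 1; 0 0 -0.006 0 0 1; 0 0 -0.006 0 0 1")

```text
time: 5.78
tcp_pos: [0.4676, -0.1582, 0.1142]
tcp_rot: [0.0, 0.171, 0.985, -0.0]
wrist_force: [-0.5, -0.0, 0.9]
width: 0.049
gripper_force: 46.5
```

```bash
python3 - <<'E'
from h import *
s=manip.state(); print(np.round(pose(),4).tolist(),s["joints"],s["wrist_force"],s["torque"],s["width"],s["gripper_force"])
E
```

```text
[[-0.9418, 0.3362, 0.0009, 0.4676], [0.3362, 0.9418, -0.0006, -0.1582], [-0.001, -0.0002, -1.0, 0.1142], [0.0, 0.0, 0.0, 1.0]] [-5.53043862e-01  5.41238462e-01  1.86609303e+00 -4.72553594e-05
  7.33226598e-01 -1.78095249e+00] [-0.53349779 -0.04489384  0.91241643] [-0.01510257 -0.05166288  0.01933999] 0.04899545767776498 46.48972494539521
```

>>> play_rows(motion="0 0 -0.006 0 0 1; 0 0 -0.006 0 0 1; 0 0 -0.006 0 0 1; 0 0 -0.006 0 0 1; 0 0 -0.006 0 0 1")

```text
time: 6.2
tcp_pos: [0.4676, -0.1582, 0.115]
tcp_rot: [0.001, 0.38, 0.925, -0.0]
wrist_force: [0.6, -0.1, -0.9]
width: 0.0493
gripper_force: 46.5
```

>>> play_rows(motion="0 0 -0.006 0 0 1; 0 0 -0.006 0 0 1; 0 0 -0.006 0 0 1; 0 0 -0.006 0 0 1; 0 0 -0.006 0 0 1")

```text
time: 6.62
tcp_pos: [0.4676, -0.1582, 0.1157]
tcp_rot: [0.001, 0.571, 0.821, 0.0]
wrist_force: [1.0, -0.1, 0.3]
width: 0.0491
gripper_force: 46.5
```

>>> play_rows(motion="0 0 -0.006 0 0 1; 0 0 -0.006 0 0 1; 0 0 -0.006 0 0 1; 0 0 -0.006 0 0 1; 0 0 -0.006 0 0 1")

```text
time: 7.03
tcp_pos: [0.4675, -0.1582, 0.1164]
tcp_rot: [0.0, 0.735, 0.678, 0.0]
wrist_force: [0.7, -0.8, -0.8]
width: 0.049
gripper_force: 46.5
```

>>> play_rows(motion="0 0 -0.006 0 0 1; 0 0 -0.006 0 0 1; 0 0 -0.006 0 0 1; 0 0 -0.006 0 0 1; 0 0 -0.006 0 0 1")

```text
time: 7.45
tcp_pos: [0.4675, -0.1581, 0.1172]
tcp_rot: [0.0, 0.864, 0.503, 0.0]
wrist_force: [0.2, 0.4, -0.3]
width: 0.0491
gripper_force: 46.5
```

>>> play_rows(motion="0 0 -0.006 0 0 1; 0 0 -0.006 0 0 1; 0 0 -0.006 0 0 1; 0 0 -0.006 0 0 1; 0 0 -0.006 0 0 1")

```text
time: 7.87
tcp_pos: [0.4674, -0.1581, 0.1179]
tcp_rot: [0.0, 0.953, 0.304, 0.0]
wrist_force: [-0.2, -0.6, -0.7]
width: 0.0491
gripper_force: 46.5
```

>>> play_rows(motion="0 0 -0.006 0 0 1; 0 0 -0.006 0 0 1; 0 0 -0.006 0 0 1; 0 0 -0.006 0 0 1; 0 0 -0.006 0 0 1")

```text
time: 8.28
tcp_pos: [0.4672, -0.158, 0.1186]
tcp_rot: [0.0, 0.996, 0.09, 0.0]
wrist_force: [-0.1, -0.2, -0.9]
width: 0.0487
gripper_force: 46.6
```

>>> play_rows(motion="0 0 -0.006 0 0 1; 0 0 -0.006 0 0 1; 0 0 -0.006 0 0 1; 0 0 -0.006 0 0 1; 0 0 -0.006 0 0 1")

```text
time: 8.7
tcp_pos: [0.4672, -0.158, 0.1193]
tcp_rot: [0.0, 0.992, -0.127, -0.0]
wrist_force: [-0.4, 0.4, -1.7]
width: 0.0492
gripper_force: 46.6
```

>>> play_rows(motion="0 0 -0.006 0 0 1; 0 0 -0.006 0 0 1; 0 0 -0.006 0 0 1; 0 0 -0.006 0 0 1; 0 0 -0.006 0 0 1")

```text
time: 9.12
tcp_pos: [0.4672, -0.1579, 0.1201]
tcp_rot: [0.0, 0.941, -0.339, -0.0]
wrist_force: [0.2, 0.2, -0.7]
width: 0.0491
gripper_force: 46.6
```

>>> play_rows(motion="0 0 -0.006 0 0 1; 0 0 -0.006 0 0 1; 0 0 -0.006 0 0 1; 0 0 -0.006 0 0 1; 0 0 -0.006 0 0 1")

```text
time: 9.53
tcp_pos: [0.4672, -0.1579, 0.1208]
tcp_rot: [0.0, 0.845, -0.535, -0.0]
wrist_force: [-0.5, 0.3, -0.9]
width: 0.0491
gripper_force: 46.6
```

```bash
python3 - <<'E'
from h import *
s=manip.state(); print(np.round(pose(),4).tolist(),s["joints"],s["wrist_force"],s["torque"],s["width"],s["gripper_force"])
E
```

```text
[[0.4281, -0.9037, -0.0001, 0.4672], [-0.9037, -0.4281, 0.0, -0.1579], [-0.0001, 0.0001, -1.0, 0.1208], [0.0, 0.0, 0.0, 1.0]] [-5.53049263e-01  5.29176373e-01  1.86192504e+00 -3.65533287e-05
  7.50615343e-01  2.14612970e+00] [-0.54057083  0.32605435 -0.87418432] [-0.0356166  -0.00075018 -0.00269133] 0.049141363832549585 46.57520112952568
```

>>> play_rows(motion="0 0 -0.006 0 0 1; 0 0 -0.006 0 0 1; 0 0 -0.006 0 0 1; 0 0 -0.006 0 0 1; 0 0 -0.006 0 0 1")

```text
time: 9.95
tcp_pos: [0.4672, -0.1579, 0.1216]
tcp_rot: [-0.0, 0.709, -0.705, 0.0]
wrist_force: [0.3, -0.1, -1.5]
width: 0.0489
gripper_force: 46.6
```

>>> play_rows(motion="0 0 0 0 0 0; 0 0 0 0 0 0; 0 0 0 0 0 0; 0 0 0 0 0 0; 0 0 0 0 0 0", jaw=0.7)

```text
time: 10.37
tcp_pos: [0.4673, -0.158, 0.1216]
tcp_rot: [-0.0, 0.711, -0.703, 0.0]
wrist_force: [-0.2, -0.4, 0.4]
width: 0.0727
gripper_force: 0.0
```

>>> play_rows(motion="0 0 0 0 0 -1; 0 0 0 0 0 -1; 0 0 0 0 0 -1; 0 0 0 0 0 -1; 0 0 0 0 0 -1")

```text
time: 10.78
tcp_pos: [0.4673, -0.158, 0.1216]
tcp_rot: [-0.0, 0.848, -0.531, 0.0]
wrist_force: [0.4, -1.1, -0.3]
width: 0.0727
gripper_force: 0.0
```

>>> play_rows(motion="0 0 0 0 0 -1; 0 0 0 0 0 -1; 0 0 0 0 0 -1; 0 0 0 0 0 -1; 0 0 0 0 0 -1")

```text
time: 11.2
tcp_pos: [0.4673, -0.158, 0.1216]
tcp_rot: [0.0, 0.942, -0.335, -0.0]
wrist_force: [0.3, 0.0, 0.6]
width: 0.0726
gripper_force: 0.0
```

>>> play_rows(motion="0 0 0 0 0 -1; 0 0 0 0 0 -1; 0 0 0 0 0 -1; 0 0 0 0 0 -1; 0 0 0 0 0 -1")

```text
time: 11.62
tcp_pos: [0.4673, -0.158, 0.1216]
tcp_rot: [0.0, 0.992, -0.123, 0.0]
wrist_force: [-0.2, -0.1, 1.0]
width: 0.0725
gripper_force: 0.0
```

>>> play_rows(motion="0 0 0 0 0 -1; 0 0 0 0 0 -1; 0 0 0 0 0 -1; 0 0 0 0 0 -1; 0 0 0 0 0 -1")

```text
time: 12.03
tcp_pos: [0.4673, -0.158, 0.1216]
tcp_rot: [0.0, 0.995, 0.095, 0.0]
wrist_force: [-0.1, -0.5, 0.3]
width: 0.0726
gripper_force: 0.0
```

>>> play_rows(motion="0 0 0 0 0 -1; 0 0 0 0 0 -1; 0 0 0 0 0 -1; 0 0 0 0 0 -1; 0 0 0 0 0 -1")

```text
time: 12.45
tcp_pos: [0.4673, -0.158, 0.1216]
tcp_rot: [-0.0, 0.951, 0.308, -0.0]
wrist_force: [-0.2, 0.1, -0.6]
width: 0.0727
gripper_force: 0.0
```

>>> play_rows(motion="0 0 0 0 0 -1; 0 0 0 0 0 -1; 0 0 0 0 0 -1; 0 0 0 0 0 -1; 0 0 0 0 0 -1")

```text
time: 12.87
tcp_pos: [0.4673, -0.158, 0.1216]
tcp_rot: [0.0, 0.862, 0.507, -0.0]
wrist_force: [-0.1, -0.8, -0.5]
width: 0.0724
gripper_force: 0.0
```

>>> play_rows(motion="0 0 0 0 0 -1; 0 0 0 0 0 -1; 0 0 0 0 0 -1; 0 0 0 0 0 -1; 0 0 0 0 0 -1")

```text
time: 13.28
tcp_pos: [0.4673, -0.158, 0.1216]
tcp_rot: [0.0, 0.732, 0.681, -0.0]
wrist_force: [0.3, 0.2, 0.4]
width: 0.0724
gripper_force: 0.0
```

>>> play_rows(motion="0 0 0 0 0 -1; 0 0 0 0 0 -1; 0 0 0 0 0 -1; 0 0 0 0 0 -1; 0 0 0 0 0 -1")

```text
time: 13.7
tcp_pos: [0.4673, -0.158, 0.1216]
tcp_rot: [0.0, 0.567, 0.824, 0.0]
wrist_force: [-0.6, -0.4, 0.4]
width: 0.0724
gripper_force: 0.0
```

>>> play_rows(motion="0 0 0 0 0 -1; 0 0 0 0 0 -1; 0 0 0 0 0 -1; 0 0 0 0 0 -1; 0 0 0 0 0 -1")

```text
time: 14.12
tcp_pos: [0.4673, -0.158, 0.1216]
tcp_rot: [-0.0, 0.376, 0.927, -0.0]
wrist_force: [0.6, 0.1, -0.6]
width: 0.0726
gripper_force: 0.0
```

>>> play_rows(motion="0 0 0 0 0 -1; 0 0 0 0 0 -1; 0 0 0 0 0 -1; 0 0 0 0 0 -1; 0 0 0 0 0 -1")

```text
time: 14.53
tcp_pos: [0.4673, -0.158, 0.1216]
tcp_rot: [-0.0, 0.166, 0.986, 0.0]
wrist_force: [-0.4, 0.6, 0.1]
width: 0.0728
gripper_force: 0.0
```

```bash
python3 - <<'E'
from h import *
s=manip.state(); print(np.round(pose(),4).tolist(),s["joints"],s["wrist_force"],s["torque"],s["width"],s["gripper_force"])
im,c=snap("side"); cv2.imwrite("pics/s2.png",cv2.resize(im[150:290,300:440],(560,560),interpolation=3))
E
```

```text
[[-0.9449, 0.3274, -0.0, 0.4673], [0.3274, 0.9449, 0.0, -0.158], [0.0, 0.0, -1.0, 0.1216], [0.0, 0.0, 0.0, 1.0]] [-5.53015064e-01  5.27853229e-01  1.86119394e+00 -6.61743692e-06
  7.52577701e-01 -1.79023734e+00] [-0.37750441  0.6170852   0.07019755] [-0.01414323 -0.02605375  0.01198358] 0.07276967628012578 0.0
```

View pics/s2.png

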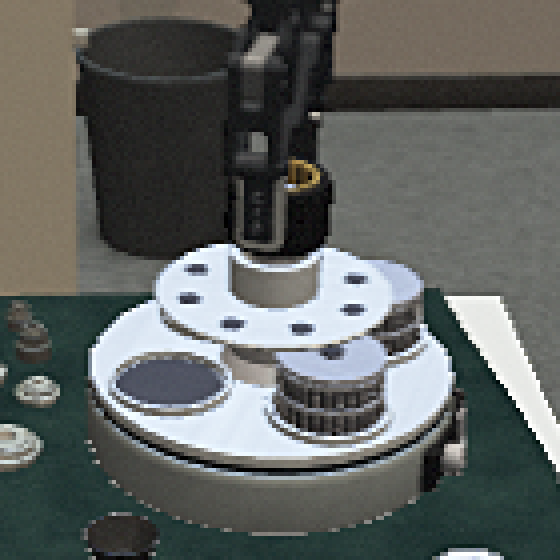

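The side crop shows the nut lifted clear of the collar. Both baskets are in place. Continuing the rewind and second stroke.

>>> play_rows(motion="0 0 0 0 0 -1; 0 0 0 0 0 -1; 0 0 0 0 0 -1; 0 0 0 0 0 -1; 0 0 0 0 0 -1")

```text
time: 15.0
tcp_pos: [0.4673, -0.158, 0.1216]
tcp_rot: [0.0, -0.05, 0.999, -0.0]
wrist_force: [-0.3, -0.2, -0.7]
width: 0.0728
gripper_force: 0.0
```

>>> play_rows(motion="0 0 0 0 0 -1; 0 0 0 0 0 -1; 0 0 0 0 0 -1; 0 0 0 0 0 -1; 0 0 0 0 0 0")

```text
time: 15.42
tcp_pos: [0.4673, -0.158, 0.1216]
tcp_rot: [0.0, -0.222, 0.975, -0.0]
wrist_force: [-0.1, -0.6, 0.0]
width: 0.0727
gripper_force: 0.0
```

>>> play_rows(motion="0 0 0 0 0 0; 0 0 0 0 0 0; 0 0 0 0 0 0; 0 0 0 0 0 0; 0 0 0 0 0 0", jaw=-1, grip_force=45)

```text
time: 15.83
tcp_pos: [0.4673, -0.158, 0.1219]
tcp_rot: [0.0, -0.221, 0.975, -0.0]
wrist_force: [-0.3, 0.5, 4.1]
width: 0.0495
gripper_force: 45.9
```

>>> play_rows(motion="0 0 -0.006 0 0 1; 0 0 -0.006 0 0 1; 0 0 -0.006 0 0 1; 0 0 -0.006 0 0 1; 0 0 -0.006 0 0 1")

```text
time: 16.25
tcp_pos: [0.4674, -0.1579, 0.1225]
tcp_rot: [0.0, -0.003, 1.0, -0.0]
wrist_force: [0.1, 0.7, 3.2]
width: 0.0496
gripper_force: 45.8
```

>>> play_rows(motion="0 0 -0.006 0 0 1; 0 0 -0.006 0 0 1; 0 0 -0.006 0 0 1; 0 0 -0.006 0 0 1; 0 0 -0.006 0 0 1")

```text
time: 16.67
tcp_pos: [0.4675, -0.1579, 0.1232]
tcp_rot: [0.0, 0.214, 0.977, 0.0]
wrist_force: [-0.3, 2.1, 2.5]
width: 0.0497
gripper_force: 45.9
```

>>> play_rows(motion="0 0 -0.006 0 0 1; 0 0 -0.006 0 0 1; 0 0 -0.006 0 0 1; 0 0 -0.006 0 0 1; 0 0 -0.006 0 0 1")

```text
time: 17.08
tcp_pos: [0.4677, -0.1578, 0.124]
tcp_rot: [0.0, 0.42, 0.907, 0.0]
wrist_force: [0.6, 1.3, 2.7]
width: 0.0498
gripper_force: 46.0
```

>>> play_rows(motion="0 0 -0.006 0 0 1; 0 0 -0.006 0 0 1; 0 0 -0.006 0 0 1; 0 0 -0.006 0 0 1; 0 0 -0.006 0 0 1")

```text
time: 17.5
tcp_pos: [0.468, -0.158, 0.1247]
tcp_rot: [0.001, 0.607, 0.795, 0.0]
wrist_force: [1.7, 1.2, 1.9]
width: 0.0495
gripper_force: 46.0
```

>>> play_rows(motion="0 0 -0.006 0 0 1; 0 0 -0.006 0 0 1; 0 0 -0.006 0 0 1; 0 0 -0.006 0 0 1; 0 0 -0.006 0 0 1")

```text
time: 17.92
tcp_pos: [0.4682, -0.1582, 0.1255]
tcp_rot: [0.001, 0.764, 0.645, 0.001]
wrist_force: [1.8, 1.1, 0.8]
width: 0.0498
gripper_force: 46.2
```

>>> play_rows(motion="0 0 -0.006 0 0 1; 0 0 -0.006 0 0 1; 0 0 -0.006 0 0 1; 0 0 -0.006 0 0 1; 0 0 -0.006 0 0 1")

```text
time: 18.33
tcp_pos: [0.4683, -0.1584, 0.1262]
tcp_rot: [0.001, 0.886, 0.464, 0.001]
wrist_force: [1.6, 1.0, 1.3]
width: 0.0498
gripper_force: 46.2
```

>>> play_rows(motion="0 0 -0.006 0 0 1; 0 0 -0.006 0 0 1; 0 0 -0.006 0 0 1; 0 0 -0.006 0 0 1; 0 0 -0.006 0 0 1")

```text
time: 18.75
tcp_pos: [0.4683, -0.1585, 0.127]
tcp_rot: [0.001, 0.965, 0.262, 0.001]
wrist_force: [0.5, -0.7, 0.8]
width: 0.0494
gripper_force: 46.3
```

>>> play_rows(motion="0 0 -0.006 0 0 1; 0 0 -0.006 0 0 1; 0 0 -0.006 0 0 1; 0 0 -0.006 0 0 1; 0 0 -0.006 0 0 1")

```text
time: 19.17
tcp_pos: [0.4682, -0.1586, 0.1277]
tcp_rot: [0.001, 0.999, 0.046, 0.001]
wrist_force: [0.9, -0.7, 1.5]
width: 0.0495
gripper_force: 46.3
```

>>> play_rows(motion="0 0 -0.006 0 0 1; 0 0 -0.006 0 0 1; 0 0 -0.006 0 0 1; 0 0 -0.006 0 0 1; 0 0 -0.006 0 0 1")

```text
time: 19.58
tcp_pos: [0.4681, -0.1586, 0.1284]
tcp_rot: [0.001, 0.985, -0.171, 0.001]
wrist_force: [0.7, -1.4, 0.6]
width: 0.0498
gripper_force: 46.3
```

>>> play_rows(motion="0 0 -0.006 0 0 1; 0 0 -0.006 0 0 1; 0 0 -0.006 0 0 1; 0 0 -0.006 0 0 1; 0 0 -0.006 0 0 1")

```text
time: 20.0
tcp_pos: [0.468, -0.1587, 0.1291]
tcp_rot: [0.0, 0.925, -0.38, 0.001]
wrist_force: [0.8, -1.3, 1.3]
width: 0.0499
gripper_force: 46.3
```

>>> play_rows(motion="0 0 -0.006 0 0 1; 0 0 -0.006 0 0 1; 0 0 -0.006 0 0 1; 0 0 -0.006 0 0 1; 0 0 -0.006 0 0 1")

```text
time: 20.42
tcp_pos: [0.4678, -0.1586, 0.1298]
tcp_rot: [0.0, 0.821, -0.571, 0.001]
wrist_force: [0.1, -0.4, 0.1]
width: 0.0498
gripper_force: 46.4
```

>>> play_rows(motion="0 0 -0.006 0 0 1; 0 0 -0.006 0 0 1; 0 0 -0.006 0 0 1; 0 0 -0.006 0 0 1; 0 0 -0.006 0 0 1")

```text
time: 20.83
tcp_pos: [0.4675, -0.1584, 0.1305]
tcp_rot: [-0.0, -0.678, 0.735, -0.0]
wrist_force: [-0.3, -0.7, -0.0]
width: 0.0497
gripper_force: 46.4
```

```bash
python3 - <<'E'
from h import *
s=manip.state(); print(np.round(pose(),4).tolist(),s["joints"],s["wrist_force"],s["torque"],s["width"],s["gripper_force"])
E
```

```text
[[-0.0812, -0.9967, 0.0004, 0.4675], [-0.9967, 0.0812, -0.0007, -0.1584], [0.0007, -0.0005, -1.0, 0.1305], [0.0, 0.0, 0.0, 1.0]] [-5.53247816e-01  5.12062325e-01  1.85428276e+00 -5.79469628e-04
  7.74487247e-01  2.67006517e+00] [-0.27517349 -0.697941   -0.01632889] [-0.1839528   0.02592901 -0.04725413] 0.04972003641007178 46.375178061425686
```

>>> play_rows(motion="0 0 0 0 0 0; 0 0 0 0 0 0; 0 0 0 0 0 0; 0 0 0 0 0 0; 0 0 0 0 0 0", jaw=0.7)

```text
time: 21.25
tcp_pos: [0.4672, -0.1579, 0.1305]
tcp_rot: [-0.0, -0.68, 0.733, 0.0]
wrist_force: [-0.4, 0.4, 0.8]
width: 0.0722
gripper_force: 0.0
```

>>> play_rows(motion="0 0 0 0 0 -1; 0 0 0 0 0 -1; 0 0 0 0 0 -1; 0 0 0 0 0 -1; 0 0 0 0 0 -1")

```text
time: 21.67
tcp_pos: [0.4673, -0.158, 0.1306]
tcp_rot: [0.0, 0.824, -0.567, 0.0]
wrist_force: [0.3, -0.1, 0.4]
width: 0.0725
gripper_force: 0.0
```

>>> play_rows(motion="0 0 0 0 0 -1; 0 0 0 0 0 -1; 0 0 0 0 0 -1; 0 0 0 0 0 -1; 0 0 0 0 0 -1")

```text
time: 22.08
tcp_pos: [0.4673, -0.1579, 0.1306]
tcp_rot: [-0.0, 0.927, -0.376, -0.0]
wrist_force: [-0.1, 0.3, 0.1]
width: 0.0729
gripper_force: 0.0
```

>>> play_rows(motion="0 0 0 0 0 -1; 0 0 0 0 0 -1; 0 0 0 0 0 -1; 0 0 0 0 0 -1; 0 0 0 0 0 -1")

```text
time: 22.5
tcp_pos: [0.4673, -0.1579, 0.1306]
tcp_rot: [-0.0, 0.986, -0.166, 0.0]
wrist_force: [0.6, -0.3, -0.7]
width: 0.0727
gripper_force: 0.0
```

>>> play_rows(motion="0 0 0 0 0 -1; 0 0 0 0 0 -1; 0 0 0 0 0 -1; 0 0 0 0 0 -1; 0 0 0 0 0 -1")

```text
time: 22.92
tcp_pos: [0.4673, -0.158, 0.1305]
tcp_rot: [-0.0, 0.999, 0.051, -0.0]
wrist_force: [0.0, 0.5, 0.4]
width: 0.0725
gripper_force: 0.0
```

>>> play_rows(motion="0 0 0 0 0 -1; 0 0 0 0 0 -1; 0 0 0 0 0 -1; 0 0 0 0 0 -1; 0 0 0 0 0 -1")

```text
time: 23.33
tcp_pos: [0.4673, -0.158, 0.1306]
tcp_rot: [0.0, 0.964, 0.266, 0.0]
wrist_force: [-0.4, -0.1, -0.4]
width: 0.0721
gripper_force: 0.0
```

>>> play_rows(motion="0 0 0 0 0 -1; 0 0 0 0 0 -1; 0 0 0 0 0 -1; 0 0 0 0 0 -1; 0 0 0 0 0 -1")

```text
time: 23.75
tcp_pos: [0.4673, -0.158, 0.1306]
tcp_rot: [-0.0, 0.883, 0.469, -0.0]
wrist_force: [0.1, -0.1, -0.4]
width: 0.0724
gripper_force: 0.0
```

>>> play_rows(motion="0 0 0 0 0 -1; 0 0 0 0 0 -1; 0 0 0 0 0 -1; 0 0 0 0 0 -1; 0 0 0 0 0 -1")

```text
time: 24.17
tcp_pos: [0.4673, -0.158, 0.1305]
tcp_rot: [-0.0, 0.761, 0.649, 0.0]
wrist_force: [0.2, -1.4, 0.4]
width: 0.0724
gripper_force: 0.0
```

>>> play_rows(motion="0 0 0 0 0 -1; 0 0 0 0 0 -1; 0 0 0 0 0 -1; 0 0 0 0 0 -1; 0 0 0 0 0 -1")

```text
time: 24.58
tcp_pos: [0.4673, -0.158, 0.1306]
tcp_rot: [0.0, 0.603, 0.798, -0.0]
wrist_force: [-0.3, -0.4, -0.1]
width: 0.0726
gripper_force: 0.0
```

>>> play_rows(motion="0 0 0 0 0 -1; 0 0 0 0 0 -1; 0 0 0 0 0 -1; 0 0 0 0 0 -1; 0 0 0 0 0 0")

```text
time: 25.0
tcp_pos: [0.4673, -0.1579, 0.1305]
tcp_rot: [-0.0, 0.456, 0.89, 0.0]
wrist_force: [-0.8, 0.4, 0.4]
width: 0.0725
gripper_force: 0.0
```

>>> play_rows(motion="0 0 0 0 0 0; 0 0 0 0 0 0; 0 0 0 0 0 0; 0 0 0 0 0 0; 0 0 0 0 0 0", jaw=-1)

```text
time: 25.42
tcp_pos: [0.4672, -0.1581, 0.1308]
tcp_rot: [0.0, 0.457, 0.889, -0.0]
wrist_force: [-1.9, -0.6, 3.6]
width: 0.0502
gripper_force: 46.0
```

>>> play_rows(motion="0 0 -0.006 0 0 1; 0 0 -0.006 0 0 1; 0 0 -0.006 0 0 1; 0 0 -0.006 0 0 1; 0 0 -0.006 0 0 1")

```text
time: 25.83
tcp_pos: [0.4677, -0.1579, 0.1315]
tcp_rot: [0.0, 0.641, 0.768, 0.0]
wrist_force: [-0.4, 0.6, 3.6]
width: 0.0501
gripper_force: 46.0
```

>>> play_rows(motion="0 0 -0.006 0 0 1; 0 0 -0.006 0 0 1; 0 0 -0.006 0 0 1; 0 0 -0.006 0 0 1; 0 0 -0.006 0 0 1")

```text
time: 26.25
tcp_pos: [0.4678, -0.1579, 0.1323]
tcp_rot: [0.0, 0.792, 0.611, 0.001]
wrist_force: [0.8, 1.1, 3.0]
width: 0.0506
gripper_force: 46.1
```

>>> play_rows(motion="0 0 -0.006 0 0 1; 0 0 -0.006 0 0 1; 0 0 -0.006 0 0 1; 0 0 -0.006 0 0 1; 0 0 -0.006 0 0 1")

```text
time: 26.67
tcp_pos: [0.4681, -0.158, 0.133]
tcp_rot: [0.0, 0.905, 0.425, 0.001]
wrist_force: [0.0, 1.1, 2.6]
width: 0.05
gripper_force: 46.2
```

>>> play_rows(motion="0 0 -0.006 0 0 1; 0 0 -0.006 0 0 1; 0 0 -0.006 0 0 1; 0 0 -0.006 0 0 1; 0 0 -0.006 0 0 1")

```text
time: 27.08
tcp_pos: [0.4682, -0.1581, 0.1337]
tcp_rot: [0.0, 0.976, 0.219, 0.001]
wrist_force: [1.8, -0.8, 1.8]
width: 0.0499
gripper_force: 46.3
```

>>> play_rows(motion="0 0 -0.006 0 0 1; 0 0 -0.006 0 0 1; 0 0 -0.006 0 0 1; 0 0 -0.006 0 0 1; 0 0 -0.006 0 0 1")

```text
time: 27.5
tcp_pos: [0.4683, -0.1583, 0.1344]
tcp_rot: [0.0, 1.0, 0.003, 0.001]
wrist_force: [0.5, -0.0, 1.6]
width: 0.0503
gripper_force: 46.4
```

>>> play_rows(motion="0 0 -0.006 0 0 1; 0 0 -0.006 0 0 1; 0 0 -0.006 0 0 1; 0 0 -0.006 0 0 1; 0 0 -0.006 0 0 1")

```text
time: 27.92
tcp_pos: [0.4683, -0.1584, 0.1352]
tcp_rot: [0.0, 0.977, -0.214, 0.001]
wrist_force: [0.8, -1.1, 0.9]
width: 0.0505
gripper_force: 46.4
```

>>> play_rows(motion="0 0 -0.006 0 0 1; 0 0 -0.006 0 0 1; 0 0 -0.006 0 0 1; 0 0 -0.006 0 0 1; 0 0 -0.006 0 0 1")

```text
time: 28.33
tcp_pos: [0.4682, -0.1585, 0.1359]
tcp_rot: [0.0, 0.908, -0.42, 0.001]
wrist_force: [0.8, -1.1, 0.7]
width: 0.0501
gripper_force: 46.4
```

>>> play_rows(motion="0 0 -0.006 0 0 1; 0 0 -0.006 0 0 1; 0 0 -0.006 0 0 1; 0 0 -0.006 0 0 1; 0 0 -0.006 0 0 1")

```text
time: 28.75
tcp_pos: [0.4681, -0.1585, 0.1366]
tcp_rot: [-0.0, 0.795, -0.606, 0.001]
wrist_force: [0.2, -0.9, 0.7]
width: 0.0502
gripper_force: 46.5
```

>>> play_rows(motion="0 0 -0.006 0 0 1; 0 0 -0.006 0 0 1; 0 0 -0.006 0 0 1; 0 0 -0.1 0 0 0; 0 0 -0.1 0 0 0")

```text
time: 29.17
tcp_pos: [0.467, -0.1577, 0.1418]
tcp_rot: [0.0, 0.711, -0.703, -0.001]
wrist_force: [0.3, 0.0, -2.0]
width: 0.05
gripper_force: 46.8
```

```bash
python3 - <<'E'
from h import *
s=manip.state(); print(np.round(pose(),4).tolist(),s["joints"],s["wrist_force"],s["torque"],s["width"],s["gripper_force"])
E
```

```text
[[0.0124, -0.9999, -0.0009, 0.467], [-0.9999, -0.0124, 0.0008, -0.1577], [-0.0008, 0.0009, -1.0, 0.1418], [0.0, 0.0, 0.0, 1.0]] [-5.52994039e-01  4.91986707e-01  1.84593105e+00  3.00478641e-04
  8.04821209e-01  2.57603377e+00] [ 0.25058659  0.00247084 -2.02406134] [-0.01573888  0.01196848  0.00803426] 0.050023602162911004 46.76310483366251
```

The nut is free and held: the grip holds at 50 mm, and the arm raised it 5 mm with no resistance. I'll lift it, turn back 90° and carry it to the mat.

>>> play_rows(motion="0 0 -0.6 0 0 0; 0 0 -0.9 0 0 0; 0 0 -0.9 0 0 -1; 0 0 -0.9 0 0 -1; 0 0 -0.9 0 0 -1")

```text
time: 29.58
tcp_pos: [0.4668, -0.1575, 0.2479]
tcp_rot: [-0.0, 0.798, -0.602, -0.0]
wrist_force: [0.3, -1.5, -0.6]
width: 0.05
gripper_force: 48.2
```

>>> play_rows(motion="0 0 0 0 0 -1; 0 0 0 0 0 -1; 0 0 0 0 0 -1; 0 0 0 0 0 -1; 0 0 0 0 0 -1")

```text
time: 30.0
tcp_pos: [0.4669, -0.1576, 0.247]
tcp_rot: [-0.0, 0.91, -0.415, -0.0]
wrist_force: [-0.1, 0.2, -1.0]
width: 0.0505
gripper_force: 48.2
```

>>> play_rows(motion="0 0 0 0 0 -1; 0 0 0 0 0 -1; 0 0 0 0 0 -1; 0 0 0 0 0 -1; 0 0 0 0 0 -1")

```text
time: 30.42
tcp_pos: [0.4669, -0.1576, 0.2469]
tcp_rot: [-0.0, 0.978, -0.208, -0.0]
wrist_force: [0.2, 0.9, -0.6]
width: 0.0499
gripper_force: 48.2
```

>>> play_rows(motion="0 0 0 0 0 -1; 0 0 0 0 0 -1; 0 0 0 0 0 -1; 0 0 0 0 0 -1; 0 0 0 0 0 -1")

```text
time: 30.83
tcp_pos: [0.4669, -0.1576, 0.2468]
tcp_rot: [-0.0, 1.0, 0.008, -0.0]
wrist_force: [-0.1, 0.3, -0.8]
width: 0.0501
gripper_force: 48.2
```

>>> play_rows(motion="0.77 -0.93 0 0 0 0; 0.77 -0.93 0 0 0 0; 0.77 -0.93 0 0 0 0; 0.77 -0.93 0 0 0 0; 0.77 -0.93 0 0 0 0")

```text
time: 31.25
tcp_pos: [0.5626, -0.0393, 0.2468]
tcp_rot: [-0.0, 1.0, 0.006, -0.0]
wrist_force: [0.4, 0.1, -1.4]
width: 0.0502
gripper_force: 48.2
```

>>> play_rows(motion="0.77 -0.93 0 0 0 0; 0.77 -0.93 0 0 0 0; 0.77 -0.93 0 0 0 0; 0.77 -0.93 0 0 0 0; 0.77 -0.93 0 0 0 0")

```text
time: 31.67
tcp_pos: [0.6575, 0.0781, 0.2466]
tcp_rot: [-0.0, 1.0, 0.006, -0.001]
wrist_force: [0.5, -0.3, -1.5]
width: 0.0499
gripper_force: 48.2
```

>>> play_rows(motion="0 0 0 0 0 0; 0 0 0 0 0 0")

```text
time: 31.83
tcp_pos: [0.6573, 0.0781, 0.2461]
tcp_rot: [-0.0, 1.0, 0.007, -0.001]
wrist_force: [-0.2, -1.1, -1.2]
width: 0.0499
gripper_force: 48.2
```

```bash
python3 - <<'E'
from h import *
s=manip.state(); print(np.round(pose(),4).tolist(),s["joints"],s["wrist_force"],s["width"])
w,c=snap("wrist","w3.png"); t,ct=snap("top"); cv2.imwrite("pics/v3.png",np.hstack([cv2.resize(w,(480,360)),cv2.resize(t[230:350,290:430],(320,274),interpolation=3)] if 0 else [cv2.resize(w,(480,360)),cv2.resize(t[240:345,320:411],(312,360),interpolation=3)]))
print("nut spot px",proj(c,[.659,.075,.003]))
E
```

```text
[[0.9999, 0.0147, -0.0014, 0.6573], [0.0147, -0.9999, 0.0, 0.0781], [-0.0014, -0.0001, -1.0, 0.2461], [0.0, 0.0, 0.0, 1.0]] [-5.02851949e-02  5.64626046e-01  1.31597833e+00 -4.00588360e-05
  1.26236166e+00  1.50584332e+00] [-0.18339305 -1.08221169 -1.19095862] 0.04993531660481857
nut spot px [323.58246591 195.97000464]
```

View pics/v3.png

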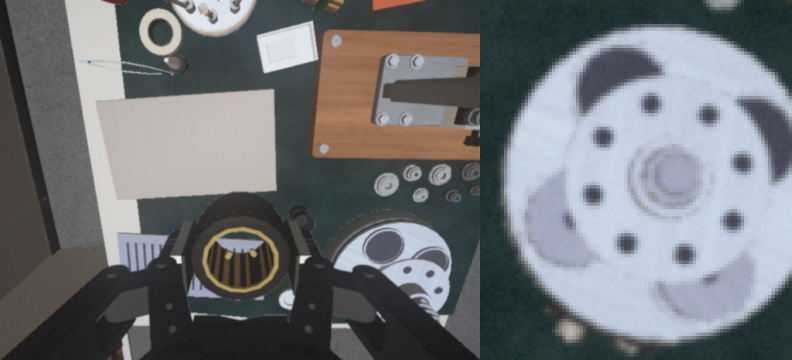

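The wrist view shows the nut held squarely, with the target spot inside the mat's right part at (243,147). The top crop shows the bare spindle, the plate and both baskets in place. Lowering.

>>> play_rows(motion="0 0 1 0 0 0; 0 0 1 0 0 0; 0 0 1 0 0 0; 0 0 1 0 0 0; 0 0 1 0 0 0")

```text
time: 32.35
tcp_pos: [0.6564, 0.075, 0.1214]
tcp_rot: [0.0, 1.0, 0.005, -0.0]
wrist_force: [0.2, 0.9, -1.8]
width: 0.05
gripper_force: 48.2
```

>>> play_rows(motion="0 0 1 0 0 0; 0 0 1 0 0 0; 0 0 1 0 0 0; 0 0 0.8 0 0 0; 0 0 0 0 0 0")

```text
time: 32.77
tcp_pos: [0.653, 0.0751, 0.0228]
tcp_rot: [-0.0, 1.0, 0.005, -0.005]
wrist_force: [-0.3, -0.6, -2.2]
width: 0.05
gripper_force: 48.2
```

>>> play_rows(motion="0 0 0.1 0 0 0; 0 0 0.1 0 0 0; 0 0 0.1 0 0 0; 0 0 0 0 0 0")

```text
time: 33.1
tcp_pos: [0.658, 0.0763, 0.0207]
tcp_rot: [0.0, 1.0, 0.005, 0.001]
wrist_force: [0.6, -0.1, -1.0]
width: 0.05
gripper_force: 48.2
```

>>> play_rows(motion="0 0 0.1 0 0 0; 0 0 0.1 0 0 0; 0 0 0.1 0 0 0; 0 0 0 0 0 0")

```text
time: 33.43
tcp_pos: [0.6569, 0.0766, 0.0116]
tcp_rot: [-0.0, 1.0, 0.005, -0.0]
wrist_force: [-0.6, 0.8, -1.2]
width: 0.0504
gripper_force: 48.2
```

>>> play_rows(motion="0 0 0.06 0 0 0; 0 0 0.06 0 0 0; 0 0 0 0 0 0; 0 0 0 0 0 0")

```text
time: 33.77
tcp_pos: [0.6572, 0.0765, 0.0088]
tcp_rot: [-0.0, 1.0, 0.005, -0.0]
wrist_force: [-0.2, -0.1, -1.7]
width: 0.0501
gripper_force: 48.3
```

>>> play_rows(motion="0 0 0.04 0 0 0; 0 0 0.03 0 0 0; 0 0 0 0 0 0; 0 0 0 0 0 0")

```text
time: 34.1
tcp_pos: [0.6574, 0.0765, 0.0085]
tcp_rot: [0.0, 1.0, 0.005, 0.0]
wrist_force: [-2.9, -0.2, 5.5]
width: 0.0499
gripper_force: 48.8
```

>>> play_rows(motion="0 0 0.04 0 0 0; 0 0 0 0 0 0; 0 0 0 0 0 0")

```text
time: 34.35
tcp_pos: [0.6573, 0.0765, 0.0084]
tcp_rot: [0.0, 1.0, 0.005, 0.0]
wrist_force: [-4.0, 0.1, 10.3]
width: 0.0501
gripper_force: 49.2
```

>>> play_rows(motion="0 0 -0.06 0 0 0; 0 0 0 0 0 0; 0 0 0 0 0 0")

```text
time: 34.6
tcp_pos: [0.6577, 0.0765, 0.0085]
tcp_rot: [0.0, 1.0, 0.005, 0.001]
wrist_force: [-1.1, 0.2, 5.1]
width: 0.05
gripper_force: 48.8
```

>>> play_rows(motion="0 0 0 0 0 0; 0 0 0 0 0 0; 0 0 0 0 0 0; 0 0 0 0 0 0; 0 0 -0.1 0 0 0", jaw=1)

```text
time: 35.02
tcp_pos: [0.6568, 0.0765, 0.0095]
tcp_rot: [-0.0, 1.0, 0.005, -0.001]
wrist_force: [-1.4, -0.3, 0.0]
width: 0.0855
gripper_force: 0.0
```

>>> play_rows(motion="0 0 -0.5 0 0 0; 0 0 -0.8 0 0 0; 0 0 -1 0 0 0; 0 0 -1 0 0 0; 0 0 -1 0 0 0")

```text
time: 35.43
tcp_pos: [0.6573, 0.0765, 0.1197]
tcp_rot: [0.0, 1.0, 0.005, 0.0]
wrist_force: [0.4, -0.1, 0.4]
width: 0.0857
gripper_force: 0.0
```

>>> play_rows(motion="0 0 -1 0 0 0; 0 0 -1 0 0 0; 0 0 -1 0 0 0; 0 0 -1 0 0 0; 0 0 -0.6 0 0 0")

```text
time: 35.85
tcp_pos: [0.6584, 0.0766, 0.2373]
tcp_rot: [0.0, 1.0, 0.005, 0.003]
wrist_force: [0.1, 0.3, 0.5]
width: 0.0853
gripper_force: 0.0
```

```bash
python3 - <<'E'
from h import *
s=manip.state(); print(np.round(pose(),4).tolist(),s["joints"],s["width"])
w,c=snap("wrist"); im,cs=snap("side"); cv2.imwrite("pics/v4.png",np.hstack([cv2.resize(w,(480,360)),cv2.resize(im[180:390,200:390],(320,360))]))
u,v=proj(c,[.6573,.0765,.037]).astype(int); e,n=gold(w,(u-45,v-45,u+45,v+45)); print(u,v,e,n,onz(c,*e[0],.037))
E
```

```text
[[0.9999, 0.0107, 0.0056, 0.6584], [0.0107, -0.9999, -0.0003, 0.0766], [0.0056, 0.0003, -1.0, 0.2373], [0.0, 0.0, 0.0, 1.0]] [-5.24872781e-02  5.71674032e-01  1.32864782e+00  2.70782277e-05
  1.23567046e+00  1.50762853e+00] 0.0853033583224861
320 209 ((320.2721862792969, 208.1967315673828), (37.03591537475586, 38.43715286254883), 83.4630355834961) 242 [0.65820853 0.07708011 0.037     ]
```

View pics/v4.png

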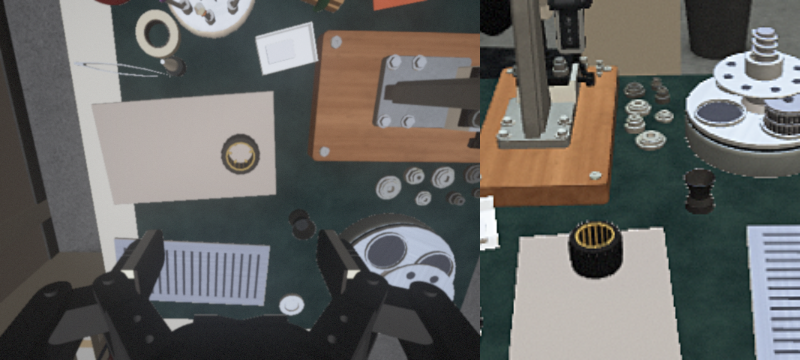

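Both views show the nut standing upright on the mat, at (240,155) in the wrist view. Next is the plate.

>>> play_rows(motion="-0.774 0.93 0 0 0 0; -0.774 0.93 0 0 0 0; -0.774 0.93 0 0 0 0; -0.774 0.93 0 0 0 0; -0.774 0.93 0 0 0 0")

```text
time: 36.37
tcp_pos: [0.5598, -0.0413, 0.2317]
tcp_rot: [-0.0, 1.0, 0.006, -0.001]
wrist_force: [0.5, -0.7, 0.7]
width: 0.0855
gripper_force: 0.0
```

>>> play_rows(motion="-0.774 0.93 0 0 0 0; -0.774 0.93 0 0 0 0; -0.774 0.93 0 0 0 0; -0.774 0.93 0 0 0 0; -0.774 0.93 0 0 0 0")

```text
time: 36.78
tcp_pos: [0.4643, -0.1584, 0.2319]
tcp_rot: [-0.001, 1.0, 0.005, -0.001]
wrist_force: [0.4, -0.7, 0.2]
width: 0.0854
gripper_force: 0.0
```

>>> play_rows(motion="0 0 0 0 0 0; 0 0 0 0 0 0")

```text
time: 36.95
tcp_pos: [0.465, -0.1585, 0.2321]
tcp_rot: [-0.001, 1.0, 0.004, -0.001]
wrist_force: [-0.4, 0.3, -0.2]
width: 0.0853
gripper_force: 0.0
```

```bash
python3 - <<'E'
from h import *
s=manip.state(); T=pose(); print(np.round(T,4).tolist(),s["joints"][5]); print(mv(*(np.array([.4673,-.158,.095])-T[:3,3])))
E
```

```text
[[1.0, 0.0072, -0.0014, 0.465], [0.0072, -1.0, 0.0013, -0.1585], [-0.0014, -0.0013, -1.0, 0.2321], [0.0, 0.0, 0.0, 1.0]] 1.0067299446425924
[ 0.101 -0.014  5.485]
```

>>> play_rows(motion="0.1 -0.015 0.5 0 0 0; 0 0 1 0 0 0; 0 0 1 0 0 0; 0 0 1 0 0 0; 0 0 1 0 0 0")

```text
time: 37.37
tcp_pos: [0.4694, -0.1563, 0.119]
tcp_rot: [-0.0, 1.0, 0.006, 0.0]
wrist_force: [1.0, -0.3, -0.4]
width: 0.0856
gripper_force: 0.0
```

>>> play_rows(motion="0 0 0.9 0 0 0; 0 0 0.2 0 0 0; 0 0 0.1 0 0 0; 0 0 0 0 0 0; 0 0 0 0 0 0")

```text
time: 37.78
tcp_pos: [0.4697, -0.1576, 0.0911]
tcp_rot: [0.0, 1.0, 0.006, 0.001]
wrist_force: [0.1, -1.3, 1.2]
width: 0.0854
gripper_force: 0.0
```

```bash
python3 - <<'E'
from h import *
s=manip.state(); T=pose(); print(np.round(T,4).tolist(),s["joints"][5],s["wrist_force"]); print(mv(*(np.array([.4673,-.158,.086])-T[:3,3])))
E
```

```text
[[0.9999, 0.0112, 0.0017, 0.4697], [0.0112, -0.9999, -0.0009, -0.1576], [0.0017, 0.001, -1.0, 0.0911], [0.0, 0.0, 0.0, 1.0]] 1.0097302988533872 [ 0.08198235 -1.29261398  1.15108002]
[-0.098  0.015  0.205]
```

>>> play_rows(motion="-0.1 0.015 0.2 0 0 0; 0 0 0 0 0 0; 0 0 0 0 0 0")

```text
time: 38.03
tcp_pos: [0.4663, -0.1581, 0.0858]
tcp_rot: [0.0, 1.0, 0.005, 0.0]
wrist_force: [1.1, 0.1, 0.1]
width: 0.0853
gripper_force: 0.0
```

>>> play_rows(motion="0 0 0 0 0 0; 0 0 0 0 0 0; 0 0 0 0 0 0; 0 0 0 0 0 0; 0 0 0 0 0 0", jaw=-1, grip_force=60)

```text
time: 38.45
tcp_pos: [0.4665, -0.1587, 0.0861]
tcp_rot: [0.001, 1.0, 0.005, 0.0]
wrist_force: [-1.4, -1.4, 6.3]
width: 0.0442
gripper_force: 61.4
```

>>> play_rows(motion="0 0 0 0 0 0; 0 0 0 0 0 0; 0 0 -0.04 0 0 0; 0 0 0 0 0 0")

```text
time: 38.78
tcp_pos: [0.4662, -0.158, 0.0863]
tcp_rot: [-0.0, 1.0, 0.005, -0.0]
wrist_force: [0.4, -0.1, -1.9]
width: 0.0443
gripper_force: 61.8
```

```bash
python3 - <<'E'
from h import *
s=manip.state(); T=pose(); print(np.round(T,4).tolist(),s["joints"][5],s["wrist_force"],s["torque"],s["width"])
E
```

```text
[[0.9999, 0.0104, -0.0, 0.4662], [0.0104, -0.9999, 0.0001, -0.158], [-0.0, -0.0001, -1.0, 0.0863], [0.0, 0.0, 0.0, 1.0]] 1.0061133377857727 [ 0.43232916 -0.05593596 -1.94182903] [-0.03384494  0.05242577 -0.03130029] 0.04431386960549056
```

>>> play_rows(motion="0 0 -0.3 0 0 0; 0 0 -0.5 0 0 0; 0 0 -0.5 0 0 0; 0 0 -0.5 0 0 0; 0 0 -0.5 0 0 0")

```text
time: 39.2
tcp_pos: [0.4659, -0.1577, 0.1444]
tcp_rot: [-0.0, 1.0, 0.005, -0.0]
wrist_force: [0.2, 0.5, -1.9]
width: 0.0441
gripper_force: 62.2
```

>>> play_rows(motion="0 0 -0.6 0 0 0; 0 0 -0.8 0 0 0; 0 0 -0.8 0 0 0; 0 0 -0.8 0 0 0; 0 0 0 0 0 0")

```text
time: 39.62
tcp_pos: [0.4682, -0.1589, 0.2223]
tcp_rot: [0.002, 1.0, 0.005, 0.003]
wrist_force: [0.3, -0.2, -1.4]
width: 0.0441
gripper_force: 62.2
```

```bash
python3 - <<'E'
from h import *
s=manip.state(); T=pose(); print(np.round(T,4).tolist(),s["joints"],s["wrist_force"],s["torque"],s["width"]); print(mv(.651-T[0,3],.195-T[1,3],0))
w,c=snap("wrist"); im,cs=snap("side"); cv2.imwrite("pics/v5.png",np.hstack([cv2.resize(w,(480,360)),cv2.resize(im[100:290,300:469],(320,360))]))
E
```

```text
[[0.9999, 0.0108, 0.0065, 0.4682], [0.0109, -0.9999, -0.0039, -0.1589], [0.0064, 0.0039, -1.0, 0.2223], [0.0, 0.0, 0.0, 1.0]] [-5.53758960e-01  3.62621028e-01  1.76905896e+00  1.30464188e-04
  1.00237809e+00  1.00611389e+00] [ 0.26004066 -0.234195   -1.3567646 ] [-0.00271384 -0.04484884  0.0127016 ] 0.04411140687065618
[ 7.4660e+00 -1.4077e+01 -7.0000e-03]
```

View pics/v5.png

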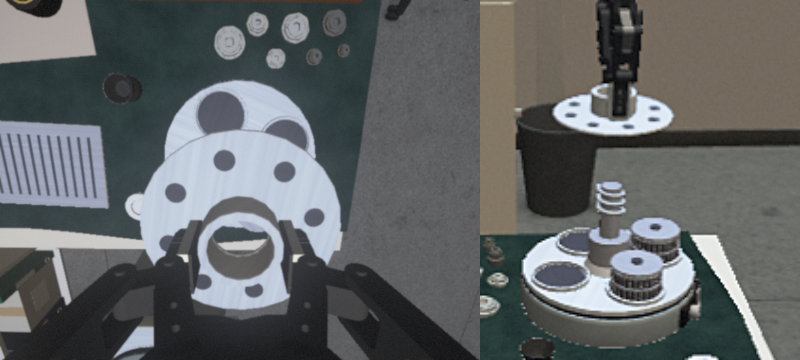

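The side view shows the plate lifted clear and level over the spindle. Both baskets are in their pockets and the other two pockets are empty. Carrying the plate to the mat.

>>> play_rows(motion="0.498 -0.938 0 0 0 0; 0.498 -0.938 0 0 0 0; 0.498 -0.938 0 0 0 0; 0.498 -0.938 0 0 0 0; 0.498 -0.938 0 0 0 0")

```text
time: 40.13
tcp_pos: [0.5263, -0.0386, 0.2168]
tcp_rot: [-0.001, 1.0, 0.005, -0.002]
wrist_force: [0.4, -0.3, -1.8]
width: 0.044
gripper_force: 62.4
```

>>> play_rows(motion="0.498 -0.938 0 0 0 0; 0.498 -0.938 0 0 0 0; 0.498 -0.938 0 0 0 0; 0.498 -0.938 0 0 0 0; 0.498 -0.938 0 0 0 0")

```text
time: 40.55
tcp_pos: [0.5873, 0.0792, 0.2164]
tcp_rot: [-0.0, 1.0, 0.005, -0.002]
wrist_force: [0.7, -1.0, -1.7]
width: 0.0439
gripper_force: 62.4
```

>>> play_rows(motion="0.498 -0.938 0 0 0 0; 0.498 -0.938 0 0 0 0; 0.498 -0.938 0 0 0 0; 0.498 -0.938 0 0 0 0; 0.498 -0.938 0 0 0 0")

```text
time: 40.97
tcp_pos: [0.6483, 0.1968, 0.2158]
tcp_rot: [0.0, 1.0, 0.005, -0.003]
wrist_force: [-0.1, -1.1, -2.4]
width: 0.0443
gripper_force: 62.4
```

>>> play_rows(motion="0 0 0 0 0 0; 0 0 0 0 0 0; 0 0 0 0 0 0; 0 0 0 0 0 0")

```text
time: 41.3
tcp_pos: [0.6481, 0.1946, 0.2174]
tcp_rot: [0.0, 1.0, 0.005, -0.002]
wrist_force: [-0.2, 1.0, -1.8]
width: 0.0443
gripper_force: 62.5
```

```bash
python3 - <<'E'
from h import *
s=manip.state(); T=pose(); print(np.round(T,4).tolist(),s["joints"],s["wrist_force"],s["width"]); print(mv(.651-T[0,3],.195-T[1,3],.015-T[2,3]))
E
```

```text
[[0.9999, 0.0097, -0.0032, 0.6481], [0.0097, -1.0, -0.0008, 0.1946], [-0.0032, 0.0008, -1.0, 0.2174], [0.0, 0.0, 0.0, 1.0]] [ 1.27147750e-01  6.14540924e-01  1.30333552e+00 -4.50692248e-04
  1.22698341e+00  1.68836621e+00] [-0.15422817  1.01229729 -1.79234867] 0.04428813413035679
[ 0.14  -0.02   8.095]
```

>>> play_rows(motion="0.1 0 0.8 0 0 0; 0 0 1 0 0 0; 0 0 1 0 0 0; 0 0 1 0 0 0; 0 0 1 0 0 0")

```text
time: 41.72
tcp_pos: [0.6514, 0.1943, 0.0979]
tcp_rot: [0.0, 1.0, 0.004, -0.0]
wrist_force: [0.5, 0.2, -2.2]
width: 0.0445
gripper_force: 62.5
```

>>> play_rows(motion="0 0 1 0 0 0; 0 0 1 0 0 0; 0 0 0.6 0 0 0; 0 0 0.3 0 0 0; 0 0 0 0 0 0")

```text
time: 42.13
tcp_pos: [0.6505, 0.1948, 0.0245]
tcp_rot: [0.0, 1.0, 0.005, -0.002]
wrist_force: [-0.2, -0.1, -1.7]
width: 0.0443
gripper_force: 62.5
```

>>> play_rows(motion="0 0 0.05 0 0 0; 0 0 0.05 0 0 0; 0 0 0 0 0 0; 0 0 0 0 0 0")

```text
time: 42.47
tcp_pos: [0.6527, 0.1959, 0.0252]
tcp_rot: [-0.0, 1.0, 0.005, 0.001]
wrist_force: [0.0, 0.7, -2.3]
width: 0.044
gripper_force: 62.5
```

```bash
python3 - <<'E'
from h import *
s=manip.state(); T=pose(); print(np.round(T,4).tolist(),s["wrist_force"],s["torque"],s["width"])
E
```

```text
[[0.9999, 0.0106, 0.0024, 0.6527], [0.0106, -0.9999, 0.0003, 0.1959], [0.0024, -0.0003, -1.0, 0.0252], [0.0, 0.0, 0.0, 1.0]] [ 0.03798146  0.66319862 -2.3393593 ] [ 0.00495778 -0.00459414 -0.00028475] 0.04400542550229923
```

>>> play_rows(motion="0 0 0.2 0 0 0; 0 0 0.2 0 0 0; 0 0 0.15 0 0 0; 0 0 0 0 0 0; 0 0 0 0 0 0")

```text
time: 42.88
tcp_pos: [0.6513, 0.1957, 0.0093]
tcp_rot: [0.0, 1.0, 0.005, -0.001]
wrist_force: [0.2, -0.4, -1.6]
width: 0.0443
gripper_force: 62.5
```

>>> play_rows(motion="0 0 0.05 0 0 0; 0 0 0.05 0 0 0; 0 0 0 0 0 0; 0 0 0 0 0 0")

```text
time: 43.22
tcp_pos: [0.6518, 0.1957, 0.0075]
tcp_rot: [0.0, 1.0, 0.005, -0.0]
wrist_force: [0.6, 0.0, -1.9]
width: 0.0444
gripper_force: 62.5
```

>>> play_rows(motion="0 0 0.04 0 0 0; 0 0 0 0 0 0; 0 0 0 0 0 0")

```text
time: 43.47
tcp_pos: [0.6517, 0.1957, 0.0065]
tcp_rot: [0.0, 1.0, 0.005, -0.0]
wrist_force: [-0.0, 0.8, -1.8]
width: 0.0441
gripper_force: 62.5
```

>>> play_rows(motion="0 0 0.04 0 0 0; 0 0 0 0 0 0; 0 0 0 0 0 0")

```text
time: 43.72
tcp_pos: [0.6518, 0.1957, 0.0055]
tcp_rot: [0.0, 1.0, 0.005, -0.0]
wrist_force: [-0.1, -0.5, -2.0]
width: 0.0442
gripper_force: 62.5
```

>>> play_rows(motion="0 0 0.03 0 0 0; 0 0 0 0 0 0; 0 0 0 0 0 0")

```text
time: 43.97
tcp_pos: [0.6518, 0.1957, 0.0053]
tcp_rot: [0.0, 1.0, 0.005, 0.0]
wrist_force: [-0.6, 0.3, 2.6]
width: 0.0445
gripper_force: 62.8
```

>>> play_rows(motion="0 0 0 0 0 0; 0 0 0 0 0 0; 0 0 0 0 0 0; 0 0 0 0 0 0; 0 0 -0.1 0 0 0", jaw=1)

```text
time: 44.38
tcp_pos: [0.6515, 0.1956, 0.0068]
tcp_rot: [0.0, 1.0, 0.005, -0.0]
wrist_force: [-0.4, 0.3, -0.0]
width: 0.0854
gripper_force: 0.0
```

>>> play_rows(motion="0 0 -0.4 0 0 0; 0 0 -0.8 0 0 0; 0 0 -1 0 0 0; 0 0 -1 0 0 0; 0 0 -1 0 0 0")

```text
time: 44.8
tcp_pos: [0.6518, 0.1957, 0.1141]
tcp_rot: [-0.0, 1.0, 0.005, 0.0]
wrist_force: [0.2, 0.4, -0.2]
width: 0.085
gripper_force: 0.0
```

>>> play_rows(motion="0 0 -1 0 0 0; 0 0 -1 0 0 0; 0 0 -1 0 0 0; 0 0 -0.5 0 0 0; 0 0 0 0 0 0")

```text
time: 45.22
tcp_pos: [0.6541, 0.1961, 0.2045]
tcp_rot: [-0.001, 1.0, 0.005, 0.004]
wrist_force: [0.7, 0.2, 0.9]
width: 0.0849
gripper_force: 0.0
```

```bash
python3 - <<'E'
from h import *
s=manip.state(); T=pose(); print(np.round(T,4).tolist(),s["joints"],s["width"])
w,c=snap("wrist","w6.png"); t,ct=snap("top","t6.png"); cv2.imwrite("pics/v6.png",np.hstack([cv2.resize(w,(440,330)),cv2.resize(t[240:345,320:435],(360,330),interpolation=3)]))
E
```

```text
[[0.9999, 0.0106, 0.0085, 0.6541], [0.0106, -0.9999, 0.0011, 0.1961], [0.0085, -0.0011, -1.0, 0.2045], [0.0, 0.0, 0.0, 1.0]] [1.28001639e-01 6.31372132e-01 1.30840450e+00 5.25154214e-05
 1.19325247e+00 1.68813688e+00] 0.08489044130749615
```

View pics/v6.png

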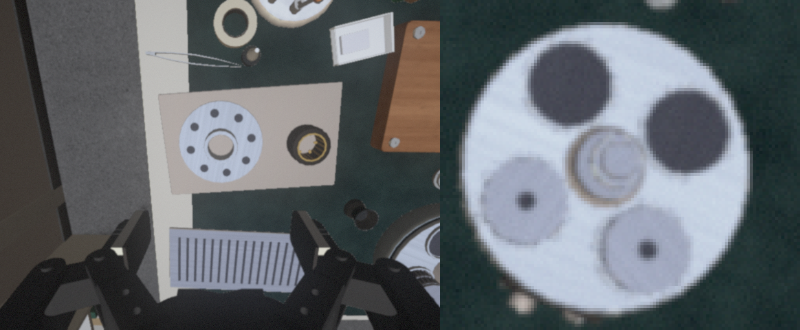

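The wrist view shows the plate flat, collar up, on the mat at (221,142), beside the nut at (308,145). The top crop shows the basket bosses at crop (87,201) and (208,249) and empty pockets at (131,85) and (247,131).

```bash
python3 - <<'E'
from h import *
_,ct=snap("top")
t=cv2.imread("pics/t6.png"); g=cv2.cvtColor(t,cv2.COLOR_BGR2GRAY).astype(float)
def dark(u,v,r,th):
    s=g[v-r:v+r+1,u-r:u+r+1]; w=np.clip(th-s,0,None); yy,xx=np.mgrid[-r:r+1,-r:r+1]; return u+(w*xx).sum()/w.sum(),v+(w*yy).sum()/w.sum()
ax=np.array([.4673,-.158])
for n,(u,v,r,th,z) in dict(A=(348,304,4,130,.082),B=(386,319,4,130,.082),p1=(362,267,15,110,.046),p2=(399,282,15,110,.046)).items():
    p=dark(u,v,r,th); P=onz(ct,*p,z)[:2]; d=P-ax; print(n,np.round(p,1),np.round(P,4),"r",np.round(np.linalg.norm(d),4),"ang",np.round(np.degrees(np.arctan2(d[1],d[0])),1))
T=pose(); print(mv(.448-T[0,3],-.158-T[1,3],0))
E
```

```text
A [347.1 303.5] [ 0.4449 -0.1058] r 0.0568 ang 113.2
B [385.9 319.1] [ 0.4142 -0.1818] r 0.0582 ang -155.9
p1 [360.9 266.3] [ 0.5214 -0.1367] r 0.0582 ang 21.5
p2 [399.3 280.9] [ 0.4913 -0.2148] r 0.0616 ang -67.1
[-8.258 14.057  0.025]
```

>>> play_rows(motion="0 0 -0.2 0 0 -0.9; 0 0 0 0 0 -0.9; 0 0 0 0 0 -0.9; 0 0 0 0 0 -0.9; 0 0 0 0 0 -0.9")

```text
time: 45.78
tcp_pos: [0.6504, 0.1955, 0.2019]
tcp_rot: [-0.0, 0.979, 0.202, -0.003]
wrist_force: [0.2, -0.2, 0.1]
width: 0.0854
gripper_force: 0.0
```

>>> play_rows(motion="-0.99 0.67 0 0 0 0; -0.99 0.67 0 0 0 0; -0.99 0.67 0 0 0 0; -0.99 0.67 0 0 0 0; -0.99 0.67 0 0 0 0")

```text
time: 46.2
tcp_pos: [0.5685, 0.0693, 0.2024]
tcp_rot: [-0.001, 0.98, 0.2, -0.002]
wrist_force: [0.1, -0.5, -1.2]
width: 0.0853
gripper_force: 0.0
```

>>> play_rows(motion="-0.99 0.67 0 0 0 0; -0.99 0.67 0 0 0 0; -0.99 0.67 0 0 0 0; -0.99 0.67 0 0 0 0; -0.99 0.67 0 0 0 0")

```text
time: 46.62
tcp_pos: [0.4876, -0.056, 0.2029]
tcp_rot: [-0.001, 0.98, 0.2, -0.002]
wrist_force: [-0.0, -0.2, 0.3]
width: 0.0856
gripper_force: 0.0
```

>>> play_rows(motion="-0.99 0.67 0 0 0 0; -0.99 0.67 0 0 0 0; -0.99 0.67 0 0 0 0; -0.99 0.67 0 0 0 0; -0.99 0.67 0 0 0 0")

```text
time: 47.03
tcp_pos: [0.4069, -0.1813, 0.2031]
tcp_rot: [-0.002, 0.98, 0.2, -0.001]
wrist_force: [-0.3, -0.2, -0.4]
width: 0.0855
gripper_force: 0.0
```

>>> play_rows(motion="0 0 0 0 0 0; 0 0 0 0 0 0; 0 0 0 0 0 0; 0 0 0 0 0 0")

```text
time: 47.37
tcp_pos: [0.4089, -0.1799, 0.2041]
tcp_rot: [-0.001, 0.98, 0.201, -0.001]
wrist_force: [-0.3, -0.1, 0.4]
width: 0.0855
gripper_force: 0.0
```

```bash
python3 - <<'E'
from h import *
s=manip.state(); T=pose(); print(np.round(T,4).tolist(),s["joints"]); print(mv(.4103-T[0,3],-.1824-T[1,3],.06-T[2,3]))
w,c=snap("wrist","w7.png"); g=cv2.cvtColor(w,cv2.COLOR_BGR2GRAY).astype(float)
for P in([.4140,-.1808,.082],[.4445,-.1047,.082]):
    u,v=proj(c,P).astype(int); r=9
    if not(r<v<479-r and r<u<639-r): print("out",u,v); continue
    sb=g[v-r:v+r+1,u-r:u+r+1]; wt=np.clip(110-sb,0,None); yy,xx=np.mgrid[-r:r+1,-r:r+1]; print(u,v,wt.max(),np.round(onz(c,u+(wt*xx).sum()/wt.sum(),v+(wt*yy).sum()/wt.sum(),.082),4))
E
```

```text
[[0.9194, 0.3934, -0.0013, 0.4089], [0.3934, -0.9194, 0.0014, -0.1799], [-0.0007, -0.0018, -1.0, 0.2041], [0.0, 0.0, 0.0, 1.0]] [-6.65840531e-01  3.32990231e-01  1.89303865e+00  3.90039816e-04
  9.17489859e-01  5.00380112e-01]
[0.017 0.124 5.762]
324 225 15.0 [ 0.4157 -0.1806  0.082 ]
244 148 17.0 [ 0.4463 -0.1048  0.082 ]
```

View pics/w7.png

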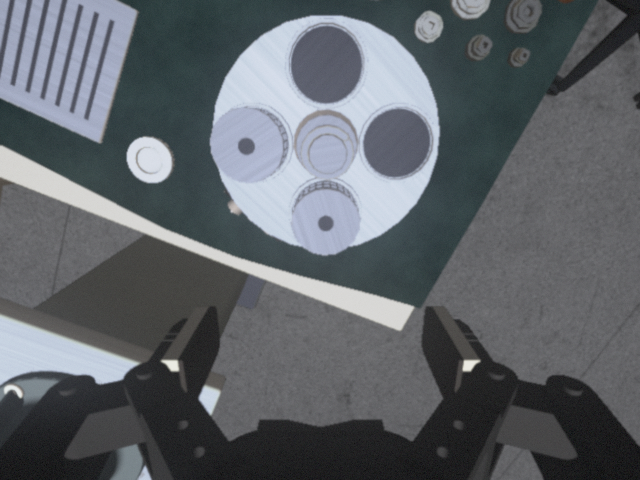

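The wrist view confirms both baskets seated, with bosses at (325,223) and (246,146). Descending on basket B.

>>> play_rows(motion="0.02 0.12 0.5 0 0 0; 0 0 1 0 0 0; 0 0 1 0 0 0; 0 0 1 0 0 0; 0 0 1 0 0 0")

```text
time: 47.83
tcp_pos: [0.4113, -0.1827, 0.0913]
tcp_rot: [0.0, 0.98, 0.201, 0.0]
wrist_force: [-0.2, 0.3, -0.4]
width: 0.086
gripper_force: 0.0
```

>>> play_rows(motion="0 0 0.5 0 0 0; 0 0 0.3 0 0 0; 0 0 0 0 0 0; 0 0 0 0 0 0; 0 0 0 0 0 0")

```text
time: 48.25
tcp_pos: [0.4113, -0.1837, 0.073]
tcp_rot: [0.001, 0.98, 0.201, 0.001]
wrist_force: [0.6, -0.0, -0.2]
width: 0.0851
gripper_force: 0.0
```

```bash
python3 - <<'E'
from h import *
s=manip.state(); T=pose(); print(np.round(T,4).tolist(),s["wrist_force"]); print(mv(.4107-T[0,3],-.1824-T[1,3],.058-T[2,3]))
E
```

```text
[[0.9195, 0.3932, 0.0014, 0.4113], [0.3932, -0.9195, -0.0011, -0.1837], [0.0009, 0.0016, -1.0, 0.073], [0.0, 0.0, 0.0, 1.0]] [ 0.6056043  -0.04913087 -0.19521402]
[-0.003 -0.058  0.599]
```

>>> play_rows(motion="0 -0.05 0.3 0 0 0; 0 0 0.3 0 0 0; 0 0 0 0 0 0; 0 0 0 0 0 0")

```text
time: 48.58
tcp_pos: [0.4098, -0.1823, 0.057]
tcp_rot: [-0.0, 0.98, 0.2, -0.0]
wrist_force: [0.2, -0.3, 0.8]
width: 0.0854
gripper_force: 0.0
```

>>> play_rows(motion="0 0 0 0 0 0; 0 0 0 0 0 0; 0 0 0 0 0 0; 0 0 0 0 0 0; 0 0 0 0 0 0", jaw=-1, grip_force=35)

```text
time: 49.0
tcp_pos: [0.4102, -0.1826, 0.0577]
tcp_rot: [0.0, 0.98, 0.2, 0.0]
wrist_force: [-0.6, -0.2, 4.8]
width: 0.0529
gripper_force: 36.3
```

>>> play_rows(motion="0 0 0 0 0 0; 0 0 0 0 0 0")

```text
time: 49.17
tcp_pos: [0.4102, -0.1826, 0.0577]
tcp_rot: [0.0, 0.98, 0.2, 0.0]
wrist_force: [-0.7, 0.7, 5.3]
width: 0.0527
gripper_force: 36.4
```

>>> play_rows(motion="0 0 -0.3 0 0 0; 0 0 -0.7 0 0 0; 0 0 -1 0 0 0; 0 0 -1 0 0 0; 0 0 -1 0 0 0")

```text
time: 49.58
tcp_pos: [0.4096, -0.1821, 0.1583]
tcp_rot: [-0.0, 0.98, 0.2, -0.0]
wrist_force: [1.2, 0.3, -0.5]
width: 0.0526
gripper_force: 37.0
```

>>> play_rows(motion="0 0 -0.8 0 0 0; 0.3 -0.5 0 0 0 0; 0.55 -0.99 0 0 0 0; 0.55 -0.99 0 0 0 0; 0.55 -0.99 0 0 0 0")

```text
time: 50.0
tcp_pos: [0.4206, -0.0826, 0.1777]
tcp_rot: [0.0, 0.98, 0.2, 0.0]
wrist_force: [0.9, 0.5, -1.9]
width: 0.0529
gripper_force: 37.0
```

>>> play_rows(motion="0.55 -0.99 0 0 0 0; 0.55 -0.99 0 0 0 0; 0.55 -0.99 0 0 0 0; 0.55 -0.99 0 0 0 0; 0.55 -0.99 0 0 0 0")

```text
time: 50.42
tcp_pos: [0.4351, 0.0587, 0.1775]
tcp_rot: [-0.0, 0.98, 0.2, -0.0]
wrist_force: [1.5, -0.2, -0.6]
width: 0.0528
gripper_force: 37.0
```

>>> play_rows(motion="0.55 -0.99 0 0 0 0; 0.55 -0.99 0 0 0 0; 0.55 -0.99 0 0 0 0; 0.55 -0.99 0 0 0 0; 0.55 -0.99 0 0 0 0")

```text
time: 50.83
tcp_pos: [0.4497, 0.1995, 0.1774]
tcp_rot: [0.0, 0.98, 0.2, -0.0]
wrist_force: [1.0, -1.8, -1.1]
width: 0.0525
gripper_force: 37.0
```

>>> play_rows(motion="0.25 -0.5 0 0 0 0; 0 0 0 0 0 0; 0 0 0 0 0 0; 0 0 0 0 0 0")

```text
time: 51.17
tcp_pos: [0.4505, 0.2114, 0.1772]
tcp_rot: [0.0, 0.98, 0.2, -0.001]
wrist_force: [-0.2, 0.6, -1.4]
width: 0.0529
gripper_force: 37.1
```

```bash
python3 - <<'E'
from h import *
s=manip.state(); T=pose(); print(np.round(T,4).tolist(),s["joints"],s["wrist_force"],s["width"]); print(mv(.4506-T[0,3],.213-T[1,3],.035-T[2,3]))
w,c=snap("wrist","w8.png"); t,ct=snap("top"); cv2.imwrite("pics/v8.png",np.hstack([cv2.resize(w,(440,330)),cv2.resize(t[240:345,320:435],(360,330),interpolation=3)]))
E
```

```text
[[0.9197, 0.3925, -0.001, 0.4505], [0.3925, -0.9197, -0.0007, 0.2114], [-0.0012, 0.0002, -1.0, 0.1772], [0.0, 0.0, 0.0, 1.0]] [ 2.14068834e-01  4.38103982e-01  1.80327531e+00 -5.43217132e-04
  9.01322170e-01  1.38184143e+00] [-0.15490409  0.61688294 -1.44008398] 0.052864137236800626
[ 0.037 -0.058  5.686]
```

View pics/v8.png

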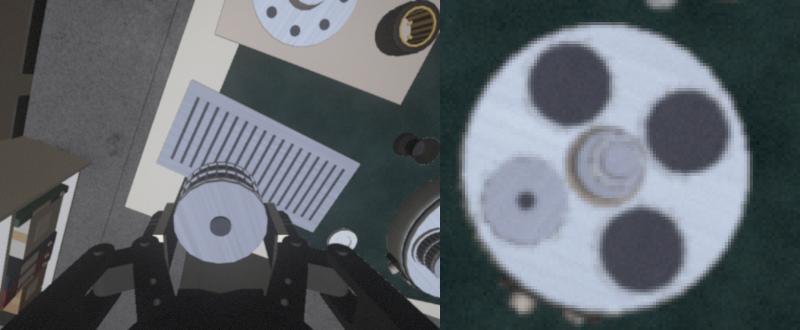

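The basket is held upright over the board. The other one is still in its pocket at crop (87,201). Lowering.

>>> play_rows(motion="0.03 -0.05 0.6 0 0 0; 0 0 1 0 0 0; 0 0 1 0 0 0; 0 0 1 0 0 0; 0 0 1 0 0 0")

```text
time: 51.68
tcp_pos: [0.4516, 0.2124, 0.0616]
tcp_rot: [0.0, 0.98, 0.199, 0.0]
wrist_force: [0.9, -0.2, -1.4]
width: 0.0526
gripper_force: 37.1
```

>>> play_rows(motion="0 0 0.8 0 0 0; 0 0 0.2 0 0 0; 0 0 0 0 0 0; 0 0 0 0 0 0; 0 0 0 0 0 0")

```text
time: 52.1
tcp_pos: [0.4523, 0.2133, 0.0384]
tcp_rot: [0.0, 0.98, 0.2, 0.001]
wrist_force: [-1.1, -0.2, -1.3]
width: 0.0526
gripper_force: 37.1
```

>>> play_rows(motion="0 0 0.1 0 0 0; 0 0 0.1 0 0 0; 0 0 0 0 0 0; 0 0 0 0 0 0")

```text
time: 52.43
tcp_pos: [0.4513, 0.2136, 0.0326]
tcp_rot: [-0.0, 0.98, 0.2, 0.0]
wrist_force: [0.7, -0.6, -0.3]
width: 0.0525
gripper_force: 37.1
```

>>> play_rows(motion="0 0 0.15 0 0 0; 0 0 0.15 0 0 0; 0 0 0.1 0 0 0; 0 0 0 0 0 0; 0 0 0 0 0 0")

```text
time: 52.85
tcp_pos: [0.451, 0.2134, 0.0219]
tcp_rot: [0.0, 0.98, 0.2, -0.0]
wrist_force: [-1.3, 0.2, -0.6]
width: 0.053
gripper_force: 37.1
```

>>> play_rows(motion="0 0 0.06 0 0 0; 0 0 0 0 0 0; 0 0 0 0 0 0")

```text
time: 53.1
tcp_pos: [0.4512, 0.2135, 0.0207]
tcp_rot: [-0.0, 0.98, 0.2, -0.0]
wrist_force: [-1.0, -0.2, -0.6]
width: 0.0527
gripper_force: 37.1
```

>>> play_rows(motion="0 0 0.04 0 0 0; 0 0 0 0 0 0; 0 0 0 0 0 0")

```text
time: 53.35
tcp_pos: [0.4513, 0.2135, 0.0198]
tcp_rot: [0.0, 0.98, 0.2, 0.0]
wrist_force: [0.3, -0.1, -1.4]
width: 0.0527
gripper_force: 37.3
```

>>> play_rows(motion="0 0 0.04 0 0 0; 0 0 0 0 0 0; 0 0 0 0 0 0")

```text
time: 53.6
tcp_pos: [0.4513, 0.2135, 0.0197]
tcp_rot: [0.0, 0.98, 0.2, 0.0]
wrist_force: [-1.0, 0.2, 7.5]
width: 0.0532
gripper_force: 38.1
```

>>> play_rows(motion="0 0 0 0 0 0; 0 0 0 0 0 0; 0 0 0 0 0 0; 0 0 0 0 0 0; 0 0 -0.1 0 0 0", jaw=1)

```text
time: 54.02
tcp_pos: [0.451, 0.2134, 0.0209]
tcp_rot: [0.0, 0.98, 0.2, -0.001]
wrist_force: [-0.8, -0.2, 0.8]
width: 0.0856
gripper_force: 0.0
```

>>> play_rows(motion="0 0 -0.4 0 0 0; 0 0 -0.8 0 0 0; 0 0 -1 0 0 0; 0 0 -1 0 0 0; 0 0 -1 0 0 0")

```text
time: 54.43
tcp_pos: [0.4509, 0.2134, 0.1279]
tcp_rot: [-0.0, 0.98, 0.2, -0.0]
wrist_force: [0.2, 0.4, 0.2]
width: 0.0853
gripper_force: 0.0
```

>>> play_rows(motion="0 0 -1 0 0 0; 0 0 -1 0 0 0; 0 0 -0.8 0 0 0; 0 0 0 0 0 -1; 0 0 0 0 0 -1")

```text
time: 54.85
tcp_pos: [0.452, 0.2137, 0.1988]
tcp_rot: [0.0, 0.958, 0.287, 0.002]
wrist_force: [-0.5, -0.5, -0.8]
width: 0.0859
gripper_force: 0.0
```

>>> play_rows(motion="0 0 0 0 0 -1; 0 0 0 0 0 -1; 0 0 0 0 0 -1; 0 0 0 0 0 -1; 0 0 0 0 0 -1")

```text
time: 55.27
tcp_pos: [0.4509, 0.2134, 0.197]
tcp_rot: [0.0, 0.873, 0.488, 0.0]
wrist_force: [0.1, 0.1, -0.9]
width: 0.0857
gripper_force: 0.0
```

>>> play_rows(motion="0 0 0 0 0 -1; 0 0 0 0 0 -1; 0 0 0 0 0 -1; 0 0 0 0 0 -1; 0 0 0 0 0 -1")

```text
time: 55.68
tcp_pos: [0.4509, 0.2134, 0.1969]
tcp_rot: [0.0, 0.747, 0.665, 0.0]
wrist_force: [0.4, -0.3, -1.0]
width: 0.0857
gripper_force: 0.0
```

>>> play_rows(motion="0 0 0 0 0 -1; 0 0 0 0 0 -1; 0 0 0 0 0 -1; 0 0 0 0 0 -1; 0 0 0 0 0 -1")

```text
time: 56.1
tcp_pos: [0.4509, 0.2134, 0.197]
tcp_rot: [0.0, 0.585, 0.811, 0.0]
wrist_force: [0.6, 0.7, -0.7]
width: 0.0856
gripper_force: 0.0
```

>>> play_rows(motion="0 0 0 0 0 -1; 0 0 0 0 0 0; 0 0 0 0 0 0")

```text
time: 56.35
tcp_pos: [0.4511, 0.2134, 0.1968]
tcp_rot: [0.0, 0.552, 0.834, 0.0]
wrist_force: [-0.4, -0.3, -0.5]
width: 0.0857
gripper_force: 0.0
```

```bash
python3 - <<'E'
from h import *
s=manip.state(); T=pose(); print(np.round(T,4).tolist(),s["joints"],s["wrist_force"],s["width"])
A=np.array([.4448,-.1048]); r=A-[.4673,-.158]; r/=np.linalg.norm(r); G=A+.004*r; print(G,mv(G[0]-T[0,3],G[1]-T[1,3],0))
t,ct=snap("top","t9.png")
g=cv2.cvtColor(t,cv2.COLOR_BGR2GRAY).astype(float); u,v,r=348,304,8
sb=g[v-r:v+r+1,u-r:u+r+1]; wt=np.clip(130-sb,0,None); yy,xx=np.mgrid[-r:r+1,-r:r+1]; print(wt.max(),onz(ct,u+(wt*xx).sum()/wt.sum(),v+(wt*yy).sum()/wt.sum(),.082))
E
```

```text
[[-0.3904, 0.9206, 0.0004, 0.4511], [0.9206, 0.3904, 0.0001, 0.2134], [-0.0001, 0.0004, -1.0, 0.1968], [0.0, 0.0, 0.0, 1.0]] [ 2.17627078e-01  4.08719037e-01  1.78146694e+00 -1.27001203e-05
  9.51036783e-01 -1.83426786e-01] [-0.37423251 -0.3037446  -0.45985942] 0.08568114740734552
[ 0.44324189 -0.10111594] [-1.1461e+01 -5.1990e+00 -1.0000e-03]
62.0 [ 0.44494145 -0.10576198  0.082     ]
```

>>> play_rows(motion="-0.955 -0.433 0 0 0 0; -0.955 -0.433 0 0 0 0; -0.955 -0.433 0 0 0 0; -0.955 -0.433 0 0 0 0; -0.955 -0.433 0 0 0 0")

```text
time: 56.82
tcp_pos: [0.4481, 0.0814, 0.1965]
tcp_rot: [0.0, 0.552, 0.834, 0.0]
wrist_force: [0.7, -0.1, -0.5]
width: 0.0853
gripper_force: 0.0
```

>>> play_rows(motion="-0.955 -0.433 0 0 0 0; -0.955 -0.433 0 0 0 0; -0.955 -0.433 0 0 0 0; -0.955 -0.433 0 0 0 0; -0.955 -0.433 0 0 0 0")

```text
time: 57.23
tcp_pos: [0.4452, -0.0499, 0.1965]
tcp_rot: [0.0, 0.552, 0.834, 0.0]
wrist_force: [0.4, 0.3, 0.3]
width: 0.0853
gripper_force: 0.0
```

>>> play_rows(motion="-0.955 -0.433 0 0 0 0; -0.955 -0.433 0 0 0 0; 0 0 0 0 0 0; 0 0 0 0 0 0; 0 0 0 0 0 0")

```text
time: 57.65
tcp_pos: [0.4437, -0.1006, 0.1962]
tcp_rot: [-0.001, 0.552, 0.834, 0.0]
wrist_force: [0.2, -0.1, 0.3]
width: 0.0857
gripper_force: 0.0
```

```bash
python3 - <<'E'
from h import *
s=manip.state(); T=pose(); print(np.round(T,4).tolist(),s["joints"][5])
print(mv(.4432-T[0,3],-.1011-T[1,3],.0575-T[2,3]))
w,c=snap("wrist","w10.png"); g=cv2.cvtColor(w,cv2.COLOR_BGR2GRAY).astype(float); u,v=proj(c,[.4448,-.1048,.082]).astype(int); r=9
sb=g[v-r:v+r+1,u-r:u+r+1]; wt=np.clip(110-sb,0,None); yy,xx=np.mgrid[-r:r+1,-r:r+1]; print(u,v,wt.max(),onz(c,u+(wt*xx).sum()/wt.sum(),v+(wt*yy).sum()/wt.sum(),.082))
E
```

```text
[[-0.3911, 0.9203, -0.0007, 0.4437], [0.9203, 0.3911, 0.0008, -0.1006], [0.001, -0.0004, -1.0, 0.1962], [0.0, 0.0, 0.0, 1.0]] -0.8716351873765716
[-0.017 -0.026  5.55 ]
318 238 7.0 [ 0.44593447 -0.10408536  0.082     ]
```

>>> play_rows(motion="-0.01 -0.02 0.6 0 0 0; 0 0 1 0 0 0; 0 0 1 0 0 0; 0 0 1 0 0 0; 0 0 1 0 0 0")

```text
time: 58.12
tcp_pos: [0.4439, -0.1001, 0.0806]
tcp_rot: [0.0, 0.55, 0.835, 0.0]
wrist_force: [-0.1, -0.6, -1.4]
width: 0.0853
gripper_force: 0.0
```

>>> play_rows(motion="0 0 0.6 0 0 0; 0 0 0.2 0 0 0; 0 0 0 0 0 0; 0 0 0 0 0 0; 0 0 0 0 0 0")

```text
time: 58.53
tcp_pos: [0.4445, -0.1013, 0.0622]
tcp_rot: [0.001, 0.551, 0.835, 0.0]
wrist_force: [0.3, 0.3, -0.1]
width: 0.0855
gripper_force: 0.0
```

```bash
python3 - <<'E'
from h import *
T=pose(); print(T[:3,3],mv(.4432-T[0,3],-.1011-T[1,3],.0575-T[2,3]))
E
```

```text
[ 0.44453713 -0.10132217  0.06219462] [ 0.029 -0.046  0.188]
```

>>> play_rows(motion="0.02 -0.04 0.18 0 0 0; 0 0 0 0 0 0; 0 0 0 0 0 0")

```text
time: 58.78
tcp_pos: [0.4428, -0.1014, 0.0572]
tcp_rot: [0.0, 0.551, 0.834, 0.0]
wrist_force: [0.1, -0.5, -0.2]
width: 0.0851
gripper_force: 0.0
```

>>> play_rows(motion="0 0 0 0 0 0; 0 0 0 0 0 0; 0 0 0 0 0 0; 0 0 0 0 0 0; 0 0 0 0 0 0", jaw=-1, grip_force=35)

```text
time: 59.2
tcp_pos: [0.4428, -0.1015, 0.0572]
tcp_rot: [0.0, 0.551, 0.834, 0.0]
wrist_force: [-0.6, -0.2, 6.0]
width: 0.0529
gripper_force: 36.1
```

>>> play_rows(motion="0 0 0 0 0 0; 0 0 0 0 0 0")

```text
time: 59.37
tcp_pos: [0.4428, -0.1015, 0.0572]
tcp_rot: [0.0, 0.551, 0.834, 0.0]
wrist_force: [-0.8, -0.6, 5.3]
width: 0.0527
gripper_force: 36.1
```

>>> play_rows(motion="0 0 -0.3 0 0 0; 0 0 -0.7 0 0 0; 0 0 -1 0 0 0; 0 0 -1 0 0 0; 0 0 -1 0 0 0")

```text
time: 59.78
tcp_pos: [0.4421, -0.1011, 0.1578]
tcp_rot: [-0.001, 0.551, 0.834, -0.0]
wrist_force: [-0.1, -0.4, -0.2]
width: 0.0529
gripper_force: 37.0
```

>>> play_rows(motion="0.4 0.17 -0.2 0 0 0; 0.9 0.39 0 0 0 0; 0.9 0.39 0 0 0 0; 0.9 0.39 0 0 0 0; 0.9 0.39 0 0 0 0")

```text
time: 60.2
tcp_pos: [0.4423, 0.0091, 0.1615]
tcp_rot: [-0.001, 0.551, 0.834, -0.0]
wrist_force: [1.2, -0.6, -0.8]
width: 0.053
gripper_force: 37.0
```

>>> play_rows(motion="0.9 0.39 0 0 0 0; 0.9 0.39 0 0 0 0; 0.9 0.39 0 0 0 0; 0.5 0.22 0 0 0 0; 0 0 0 0 0 0")

```text
time: 60.62
tcp_pos: [0.4425, 0.0975, 0.1613]
tcp_rot: [-0.001, 0.55, 0.835, -0.0]
wrist_force: [-0.2, -0.0, 0.2]
width: 0.053
gripper_force: 37.0
```

>>> play_rows(motion="0 0 0 0 0 0; 0 0 0 0 0 0; 0 0 0 0 0 0")

```text
time: 60.87
tcp_pos: [0.4437, 0.0941, 0.1616]
tcp_rot: [-0.0, 0.552, 0.834, -0.0]
wrist_force: [0.4, -0.5, -0.5]
width: 0.0526
gripper_force: 37.0
```

```bash
python3 - <<'E'
from h import *
s=manip.state(); T=pose(); print(np.round(T,4).tolist(),s["joints"][5],s["width"],s["wrist_force"])
print(mv(.4454-T[0,3],.097-T[1,3],.035-T[2,3]))
E
```

```text
[[-0.3916, 0.9201, -0.0005, 0.4437], [0.9201, 0.3916, -0.0002, 0.0941], [0.0, -0.0006, -1.0, 0.1616], [0.0, 0.0, 0.0, 1.0]] -0.4401688155113629 0.05262334272419171 [ 0.36148636 -0.54913896 -0.50489738]
[0.078 0.111 5.063]
```

>>> play_rows(motion="0.08 0.11 0.6 0 0 0; 0 0 1 0 0 0; 0 0 1 0 0 0; 0 0 1 0 0 0; 0 0 0.8 0 0 0")

```text
time: 61.28
tcp_pos: [0.4455, 0.0967, 0.0504]
tcp_rot: [-0.0, 0.552, 0.834, -0.0]
wrist_force: [0.1, 0.3, 0.3]
width: 0.0529
gripper_force: 37.0
```

>>> play_rows(motion="0 0 0.5 0 0 0; 0 0 0.2 0 0 0; 0 0 0 0 0 0; 0 0 0 0 0 0; 0 0 0 0 0 0")

```text
time: 61.7
tcp_pos: [0.4463, 0.0974, 0.035]
tcp_rot: [0.001, 0.551, 0.834, 0.0]
wrist_force: [0.2, -0.2, -0.2]
width: 0.0529
gripper_force: 37.0
```

>>> play_rows(motion="0 0 0.1 0 0 0; 0 0 0.1 0 0 0; 0 0 0 0 0 0; 0 0 0 0 0 0")

```text
time: 62.03
tcp_pos: [0.4456, 0.0977, 0.0295]
tcp_rot: [0.0, 0.551, 0.834, 0.0]
wrist_force: [-0.7, 0.4, -0.2]
width: 0.0528
gripper_force: 37.0
```

>>> play_rows(motion="0 0 0.14 0 0 0; 0 0 0.14 0 0 0; 0 0 0.06 0 0 0; 0 0 0 0 0 0; 0 0 0 0 0 0")

```text
time: 62.45
tcp_pos: [0.4454, 0.0977, 0.0205]
tcp_rot: [-0.0, 0.551, 0.834, -0.0]
wrist_force: [-0.0, -0.2, -0.6]
width: 0.0532
gripper_force: 37.0
```

>>> play_rows(motion="0 0 0.04 0 0 0; 0 0 0 0 0 0; 0 0 0 0 0 0")

```text
time: 62.7
tcp_pos: [0.4456, 0.0977, 0.0198]
tcp_rot: [0.0, 0.551, 0.834, 0.0]
wrist_force: [0.6, 0.4, -1.6]
width: 0.0529
gripper_force: 37.0
```

>>> play_rows(motion="0 0 0.03 0 0 0; 0 0 0 0 0 0; 0 0 0 0 0 0")

```text
time: 62.95
tcp_pos: [0.4457, 0.0977, 0.0192]
tcp_rot: [0.0, 0.551, 0.834, 0.0]
wrist_force: [0.9, -0.1, 1.5]
width: 0.0528
gripper_force: 37.3
```

Contact at the expected height. I'll release, back away and check the whole scene.

>>> play_rows(motion="0 0 0 0 0 0; 0 0 0 0 0 0; 0 0 0 0 0 0; 0 0 0 0 0 0; 0 0 -0.1 0 0 0", jaw=1)

```text
time: 63.37
tcp_pos: [0.4453, 0.0977, 0.0212]
tcp_rot: [-0.0, 0.551, 0.834, -0.0]
wrist_force: [0.1, 0.0, 0.4]
width: 0.0853
gripper_force: 0.0
```

>>> play_rows(motion="0 0 -0.4 0 0 0; 0 0 -0.8 0 0 0; 0 0 -1 0 0 0; 0 0 -1 0 0 0; 0 0 -1 0 0 0")

```text
time: 63.78
tcp_pos: [0.4451, 0.0977, 0.1282]
tcp_rot: [-0.0, 0.551, 0.834, -0.0]
wrist_force: [0.3, 0.0, -0.4]
width: 0.0856
gripper_force: 0.0
```

>>> play_rows(motion="0 0 -1 0 0 0; 0 0 -1 0 0 0; 0 0 -1 0 0 0; 0 0 -1 0 0 0; 0 0 0 0 0 0")

```text
time: 64.2
tcp_pos: [0.4482, 0.0978, 0.2316]
tcp_rot: [0.004, 0.551, 0.834, 0.003]
wrist_force: [0.7, -0.9, 0.4]
width: 0.0852
gripper_force: 0.0
```

>>> play_rows(motion="-0.9 -0.4 0 0 0 0; -0.9 -0.4 0 0 0 0; -0.9 -0.4 0 0 0 0; -0.9 -0.4 0 0 0 0; -0.9 -0.4 0 0 0 0")

```text
time: 64.62
tcp_pos: [0.4429, -0.0262, 0.2266]
tcp_rot: [-0.0, 0.551, 0.834, -0.0]
wrist_force: [0.7, -0.5, -0.9]
width: 0.0855
gripper_force: 0.0
```

>>> play_rows(motion="-0.9 -0.4 0 0 0 0; -0.9 -0.4 0 0 0 0; -0.9 -0.4 0 0 0 0; 0 0 0 0 0 0; 0 0 0 0 0 0")

```text
time: 65.03
tcp_pos: [0.4421, -0.1, 0.2264]
tcp_rot: [-0.0, 0.552, 0.834, 0.0]
wrist_force: [0.7, 0.1, 0.9]
width: 0.0855
gripper_force: 0.0
```

```bash
python3 - <<'E'
from h import *
t,ct=snap("top"); im,cs=snap("side"); cv2.imwrite("pics/v11.png",np.hstack([cv2.resize(t[130:350,150:430],(420,330)),cv2.resize(im[150:435,170:450],(324,330))]))
s=manip.state(); print(s["tcp_pos"],s["time"],s["wrist_force"])
E
```

```text
[ 0.44184767 -0.09848057  0.22632175] 65.1333 [-0.06869447  0.49953583 -0.04160894]
```

View pics/v11.png

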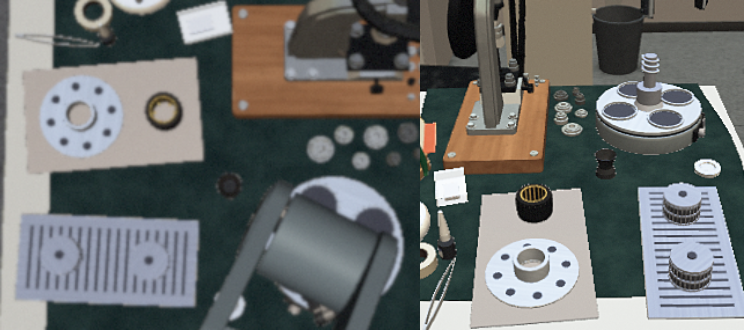

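The final views show the nut and plate on the mat and two upright baskets on the board. All four pockets are empty, and the loupe, bottle and die are untouched. Handing in.

```bash
python3 -c "
from bench import order; print(order.finish_job())"
```

```text
the job is handed in; nothing more can be done
None
```

The job is handed in after about 65 s of robot time: the nut and the plate (collar up) are on the mat, both baskets present are upright on the drain board, and the loupe, bottle and die are where they were; the hand-in gave no verdict.

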